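# Get the housing out from behind the kit parts

### The arm

A 7-joint arm with a two-finger parallel gripper is mounted at the origin on the work surface. World frame = base frame: x ahead of the robot, y to its left, z up, the work surface at z = 0. Lengths are in m, angles in rad, forces in N, time in s.
With the tool pointing down it reaches from about 0.425 to 0.875 m from the base axis. Payload 4.7 kg.
Tool frame: the origin (TCP) lies at the very end of the fingers, on their centre line; the grasp point (between the pads) lies ctrl.grasp_offset behind it (ctrl.grasp_offset is the distance from the TCP to the grasp point, in m); z points along the fingers, y is the direction in which the jaws open and shut (so a half turn about z gives the same grasp; the last joint's range is limited). The gripper opens to 87 mm and grips with 3 to 60 N. Pads are 19 mm wide; open, the fingers measure 117 mm over their backs; the gripper's body (75 mm by 190 mm) begins 51 mm behind the grasp point.
Start: joints at [-1.308, 0.321, -0.07, 1.45, 0.023, 1.371, -0.057], TCP at [0.16, 0.63, 0.223] pointing down, gripper open.
Joint ranges: [-2.86, 2.86], [-0.3, 2.09], [-1.38, 1.24], [0.06, 2.45], [-1.56, 4.7], [0.09, 2.05], [-2.69, 2.69]. Speed limits (rad/s): [2.57, 2.57, 3.14, 3.14, 3.14, 3.14, 3.14].

### API

Orientations are given as a rotation vector (axis times angle).
In Python, from bench import ctrl gives the robot as it stands.
- The arm moves only by the tool step_arm, never from a script. Its argument "plan" is a list of rows, each an object of numbers: "x", "y", "z": the shift along the tool's x, y, z in m; "wx", "wy", "wz": the turn, a rotation vector about the tool's x, y, z in degrees; "jaw": the closure, from -1 (fully open) to 1 (shut). In form: [{"x": .., "y": .., "z": .., "wx": .., "wy": .., "wz": .., "jaw": ..}, ...]. A call has 1 to 20 rows; each row is the pose to reach, as a shift and turn from the pose commanded when the call began, along the tool's axes at that moment; what a row does not reach only later rows make up. A row lasts 1/10 s, in which the tool goes at most 50 mm and 8.59 degrees, less where a joint would pass 70% of its speed; a pose out of reach is approached as far as the arm can. A call with a gripper value outside its range is refused whole. The fingers move at their own pace and stop on an object; "newtons" is the grip in N (left out, the last holds). Time passes only in rows, so rows that repeat a pose let the fingers close. It gives the time, the measured TCP pose, the force and the opening at its end, in the units of the state.
- ctrl.get_state(): the state, without advancing time (a new reading comes with each control period).
- ctrl.get_image(name): name is "scene" or "top" or "wrist"; returns the picture (420x560x3 uint8, blue, green, red); there is no depth.
- ctrl.camera_params(name): a dict with "camera_matrix" (3x3 intrinsics, pixels), "rvec" (rotation vector, rad) and "tvec" (3), from world to camera coordinates, as OpenCV has them; the wrist camera has in their place "tool_from_camera" (4x4, takes a point from camera to tool coordinates, whose origin is the TCP and whose axes are the flange's). Camera axes: x right, y down, z forward; pixel columns grow to the right and rows downward; lengths in m; the calibration is good to about 2 mm. A picture is of the moment at which its call begins: read the wrist's pose just before it. camera_params takes no time and is no camera call.
- ctrl.close_job(): hands the job in, once; it reports no verdict.
The state is a dict: "time": time; "joint_positions": joint angles; "qd": joint speeds; "joint_torque": joint torques, N m; "position": TCP position; "tool_rot": TCP orientation; "ft_force": force on the tool from outside, world axes, zero at the start; "torque": the same for the moment, N m; "grip_width": opening from 0.0 (shut) to 1.0 (fully open).
Only numpy, scipy, OpenCV 4.12 (cv2) and the standard library are available. Lean on these libraries where they do the work, as an engineer would, in place of code of your own. Each camera call takes 0.05 s, during which the arm holds its last target. There are 200 camera calls.

### The job

The aluminium housing lies at the back of the kit tray, behind the capacitor, the power module and the transformer. Stand all three parts upright on the grey side mat, then lay the housing flat and centred in the assembly fixture between its end stops, and only then put the three parts back upright on their own pads in the tray, centred and squared up as before. Do not tip any part over, and leave the small relay in the tray where it is.

Things in the scene. Friction and masses are not known exactly. Their poses are not given: they have to be found in the camera images.
- capacitor: round capacitor: upright cylinder, 44 mm diameter, black sleeve, 100 mm high, with two small brass terminals (7 mm more) on top. Mass about 0.2 kg. Origin: centre of its underside, z up. At the start it stands on its own pad in the kit tray.
- module: square power module: upright grey plastic block 42 x 42 mm, 98 mm high, six steel screw heads on top. Sides along its x and y. Mass about 0.22 kg. Origin: centre of its underside, z up. At the start it stands on its own pad in the kit tray.
- transformer: oblong transformer: upright dark steel block, 54 mm along its x, 38 mm along its y, 94 mm high, copper plate on top. Mass about 0.32 kg. Origin: centre of its underside, z up. At the start it stands on its own pad in the kit tray.
- housing: aluminium housing: box 130 mm long (its y), 42 mm wide (its x), 40 mm high, about 0.3 kg, flat on the tray floor (4 mm above the bench) behind the row of three parts, 5 to 15 mm from them; the tray's back wall, 18 mm high, is 35 mm behind it. Origin: centre of its underside, z up.
- pad_round: the capacitor's place: fixed round black rubber pad, 62 mm diameter, 2 mm thick, on the floor of the blue kit tray (pad top 6 mm above the bench). Origin: centre of its underside; x points to the back of the tray. The three pads lie in a row along y, 84 mm apart, in changing order; the tray's wall, 18 mm high, stands 49 mm in front of the row's centre line.
- pad_square: the module's place: fixed square black rubber pad, 58 x 58 mm, 2 mm thick, on the floor of the blue kit tray (pad top 6 mm above the bench). Origin: centre of its underside; x points to the back of the tray. The three pads lie in a row along y, 84 mm apart, in changing order; the tray's wall, 18 mm high, stands 49 mm in front of the row's centre line.
- pad_oblong: the transformer's place: fixed oblong black rubber pad, 66 mm along its x, 46 mm along its y, 2 mm thick, on the floor of the blue kit tray (pad top 6 mm above the bench). Origin: centre of its underside; x points to the back of the tray. The three pads lie in a row along y, 84 mm apart, in changing order; the tray's wall, 18 mm high, stands 49 mm in front of the row's centre line.
- mat: side area: fixed grey mat on the bench, 270 mm along its x, 110 mm along its y, 3 mm thick, empty at the start, to the left or right of the tray. Origin: centre of its underside.
- fixture: assembly fixture: fixed dark steel plate, 180 mm along its y, 70 mm along its x, 10 mm thick, with a steel stop 12 mm high across each end (152 mm clear between the stops); a grey patch shows where the housing lies, its y along the fixture's y, either way round. On the other side of the tray from the mat. Origin: centre of its underside.
- relay: small relay, clear cover, 26 x 26 x 28 mm high, standing on the tray floor in the back row beside the housing's +y end; not to be disturbed. Origin: centre of its underside.
Not all that is in view belongs to the job. Leave any green or red look-alike of the capacitor alone.

How it is judged:
On the way, in this order (a step that is already met when the one before it is completed fails the run):
1. capacitor, module and transformer all stand upright and released on the side mat, the housing not yet moved away (within 20 mm of its start) (x of capacitor in the frame of mat between -0.13 and 0.13 m and y of capacitor in the frame of mat between -0.052 and 0.052 m and z of capacitor in the frame of mat between -0.001 and 0.007 m and linear speed of each of capacitor, module, transformer below 0.02 m/s and angular speed of each of capacitor, module, transformer below 0.2 rad/s and contact force between each of capacitor, module, transformer and the fingers below 0.3 N and angle between each of capacitor, module, transformer's own z axis and vertical below 0.08 rad and x of module in the frame of mat between -0.13 and 0.13 m and y of module in the frame of mat between -0.052 and 0.052 m and z of module in the frame of mat between -0.001 and 0.007 m and x of transformer in the frame of mat between -0.13 and 0.13 m and y of transformer in the frame of mat between -0.052 and 0.052 m and z of transformer in the frame of mat between -0.001 and 0.007 m and distance of housing from where it was at the start of the episode below 0.02 m), for 0.2 s.
2. housing lies released in the fixture while the three parts still stand on the side mat (x of housing in the frame of fixture between -0.012 and 0.012 m and y of housing in the frame of fixture between -0.012 and 0.012 m and z of housing in the frame of fixture between 0.006 and 0.014 m and angle between the y axis of housing and the y axis of fixture, either way round below 0.15 rad and linear speed of each of housing, capacitor, module, transformer below 0.02 m/s and angular speed of each of housing, capacitor, module, transformer below 0.2 rad/s and contact force between each of housing, capacitor, module, transformer and the fingers below 0.3 N and angle between each of housing, capacitor, module, transformer's own z axis and vertical below 0.08 rad and x of capacitor in the frame of mat between -0.13 and 0.13 m and y of capacitor in the frame of mat between -0.052 and 0.052 m and z of capacitor in the frame of mat between -0.001 and 0.007 m and x of module in the frame of mat between -0.13 and 0.13 m and y of module in the frame of mat between -0.052 and 0.052 m and z of module in the frame of mat between -0.001 and 0.007 m and x of transformer in the frame of mat between -0.13 and 0.13 m and y of transformer in the frame of mat between -0.052 and 0.052 m and z of transformer in the frame of mat between -0.001 and 0.007 m), for 0.2 s.
At the end, for the whole second after the job is handed in: Each part upright on its own pad, within 14 mm of its centre; transformer and module square to the pad within 15 deg. Housing flat in the fixture, within 12 mm of centre along and across and within 8 deg. Relay within 15 mm of its start. All released and at rest (horizontal distance between capacitor and pad_round below 0.014 m and z of capacitor in the frame of pad_round between -0.002 and 0.006 m and linear speed of each of capacitor, module, transformer, housing below 0.02 m/s and angular speed of each of capacitor, module, transformer, housing below 0.2 rad/s and contact force between each of capacitor, module, transformer, housing and the fingers below 0.3 N and angle between each of capacitor, module, transformer, housing's own z axis and vertical below 0.08 rad and horizontal distance between module and pad_square below 0.014 m and z of module in the frame of pad_square between -0.002 and 0.006 m and (angle between the x axis of module and the x axis of pad_square, either way round below 0.26 rad or angle between the x axis of module and the y axis of pad_square, either way round below 0.26 rad) and horizontal distance between transformer and pad_oblong below 0.014 m and z of transformer in the frame of pad_oblong between -0.002 and 0.006 m and angle between the x axis of transformer and the x axis of pad_oblong, either way round below 0.26 rad and x of housing in the frame of fixture between -0.012 and 0.012 m and y of housing in the frame of fixture between -0.012 and 0.012 m and z of housing in the frame of fixture between 0.006 and 0.014 m and angle between the y axis of housing and the y axis of fixture, either way round below 0.15 rad and distance of relay from where it was at the start of the episode below 0.015 m); the robot touches nothing.
It fails at once if capacitor tipped over (more than 0.6 rad) (angle between capacitor's own z axis and vertical above 0.6 rad).
It fails at once if module tipped over (more than 0.6 rad) (angle between module's own z axis and vertical above 0.6 rad).
It fails at once if transformer tipped over (more than 0.6 rad) (angle between transformer's own z axis and vertical above 0.6 rad).
It fails at once if housing tipped over (more than 0.6 rad) (angle between housing's own z axis and vertical above 0.6 rad).
It fails at once if relay pushed away (more than 20 mm) (distance of relay from where it was at the start of the episode above 0.02 m).
It also fails if it takes over 131 s, if anything falls off the work surface, if the arm or the gripper's body presses on something with over 40 N, if the wrist force passes 120 N, or if a joint passes its speed limit or range.

## Working session

There is one attempt and no reset: what is moved stays moved. The work goes in short steps, Python scripts to look and compute and a tool call to move; the robot and the scene stay as the last step left them, time stands still between calls to the robot, and variables do not carry over. Pictures are saved under pics/ and viewed, about 12 in all and at most 16, crops included, and the job is handed in when it is done.

Besides the shell and the picture viewer there is one more tool, called in YAML: its name, and indented under it one key for each argument. step_arm: Moves the arm, as the interface text tells. Its arguments: {"type":"object","properties":{"plan":{"type":"array"},"newtons":{"type":"number"}},"required":["plan"]}

```bash
mkdir -p pics; ls; python3 - <<'E'
from bench import ctrl
import cv2
s=ctrl.get_state();print(s);print(ctrl.grasp_offset)
for n in("top","scene"):
    cv2.imwrite(f"pics/{n}0.png",ctrl.get_image(n));print(ctrl.camera_params(n))
print(ctrl.camera_params("wrist"))
E
```

```text
pics
{'time': 0.0, 'joint_positions': array([-1.30792612,  0.32183062, -0.07011087,  1.45167196,  0.02258948,
        1.37081069, -0.05691261]), 'qd': array([ 2.65127059e-03,  6.20471997e-04,  5.79733141e-04, -5.41372419e-05,
       -4.10006375e-04,  5.46569411e-04, -6.78271340e-04]), 'joint_torque': array([ 4.14947754e-04, -4.91282988e+01, -4.03995272e-01, -3.12522161e+01,
       -6.41465862e-02,  4.35140566e-02,  1.51368263e-04]), 'position': array([0.15992956, 0.62944085, 0.2214583 ]), 'tool_rot': array([-3.89677193e-01, -3.11716913e+00,  3.02612245e-03]), 'ft_force': array([-0.00308539,  0.05691195,  0.08948993]), 'torque': array([-0.01299517, -0.0291358 ,  0.0204563 ]), 'grip_width': 1.0012025878453974}
0.0187
{'camera_matrix': array([[388.69924964,   0.        , 279.59608242],
       [  0.        , 388.69924964, 201.57269517],
       [  0.        ,   0.        ,   1.        ]]), 'rvec': array([ 2.12130024, -2.14998354,  0.1602314 ]), 'tvec': array([0.02908475, 0.53600092, 0.74719399])}
{'camera_matrix': array([[458.7308524 ,   0.        , 283.21606957],
       [  0.        , 458.7308524 , 211.3629207 ],
       [  0.        ,   0.        ,   1.        ]]), 'rvec': array([ 1.83756638,  2.06059925, -0.54949155]), 'tvec': array([ 0.06802427, -0.45941006,  1.17665955])}
{'camera_matrix': array([[295.66848017,   0.        , 282.76637711],
       [  0.        , 295.66848017, 216.44811754],
       [  0.        ,   0.        ,   1.        ]]), 'tool_from_camera': array([[-1.04885886e-04, -9.64456440e-01, -2.64241868e-01,
         7.35030989e-02],
       [ 9.99999921e-01, -2.02285761e-04,  3.41391498e-04,
         3.69579326e-04],
       [-3.82709596e-04, -2.64241811e-01,  9.64456385e-01,
        -1.62757875e-01],
       [ 0.00000000e+00,  0.00000000e+00,  0.00000000e+00,
         1.00000000e+00]])}
```

View pics/top0.png

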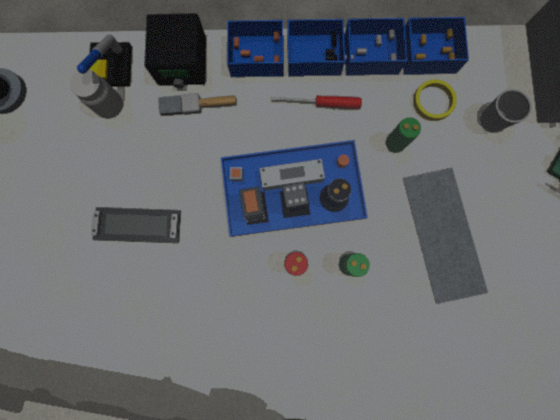

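View pics/scene0.png

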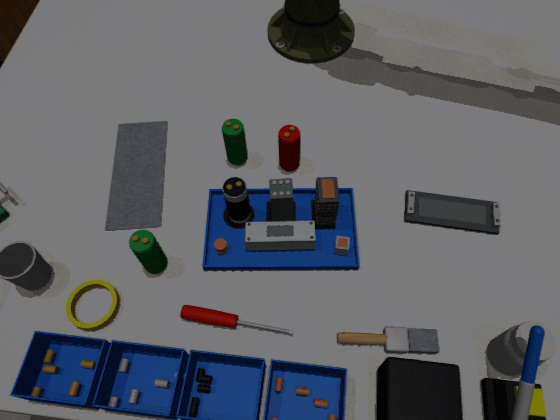

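Candidates for the capacitor in the top view: the black one on its pad in the tray at (339,192), green ones at (405,132) and (355,264), a red one at (296,262), and a dark cup at (505,110). I choose the black one at (339,192), because it has brass terminals and stands in the tray row. The scene view agrees, showing it at (236,200). The mat is on the right at (445,235), the fixture on the left at (137,225), and the relay at (236,173).

Next, a close crop to check the choice and measure corners.

```bash
cat > h.py <<'E'
import numpy as np, cv2
from scipy.spatial.transform import Rotation as R
def unproj(ctrl,name,uv,z,state=None):
    """pixels -> world points on the plane(s) z"""
    p=ctrl.camera_params(name);K=p["camera_matrix"]
    if "rvec" in p:
        r=R.from_rotvec(np.ravel(p["rvec"])).as_matrix().T; c=-r@np.ravel(p["tvec"])
    else:
        T=p["tool_from_camera"];t=R.from_rotvec(state["tool_rot"]).as_matrix()
        r=t@T[:3,:3]; c=t@T[:3,3]+state["position"]
    uv=np.atleast_2d(uv).astype(float); d=np.c_[uv,np.ones(len(uv))]@np.linalg.inv(K).T@r.T
    return c+d*((np.asarray(z)-c[2])/d[:,2])[:,None]
E
python3 - <<'E'
from bench import ctrl
from h import *
im=cv2.imread("pics/top0.png")
cv2.imwrite("pics/crop0.png",cv2.resize(im[130:245,210:380],None,fx=4.5,fy=4.5,interpolation=cv2.INTER_CUBIC))
f=lambda uv,z:print(np.round(unproj(ctrl,"top",uv,z),3))
print("mat");f([[403,177],[452,168],[487,293],[436,303]],.003)
print("fix");f([[97,207],[181,209],[180,243],[93,240]],.01)
print("tray");f([[221,157],[357,142],[367,217],[230,236]],.018)
print("greens");f([[410,125],[357,265],[297,263]],.1)
E
```

```text
mat
[[ 0.592 -0.244  0.003]
 [ 0.611 -0.35   0.003]
 [ 0.347 -0.4    0.003]
 [ 0.328 -0.295  0.003]]
fix
[[0.535 0.409 0.01 ]
 [0.529 0.231 0.01 ]
 [0.457 0.231 0.01 ]
 [0.466 0.414 0.01 ]]
tray
[[ 0.638  0.146  0.018]
 [ 0.667 -0.146  0.018]
 [ 0.505 -0.159  0.018]
 [ 0.47   0.126  0.018]]
greens
[[ 0.674 -0.233  0.1  ]
 [ 0.408 -0.119  0.1  ]
 [ 0.413 -0.009  0.1  ]]
```

View pics/crop0.png

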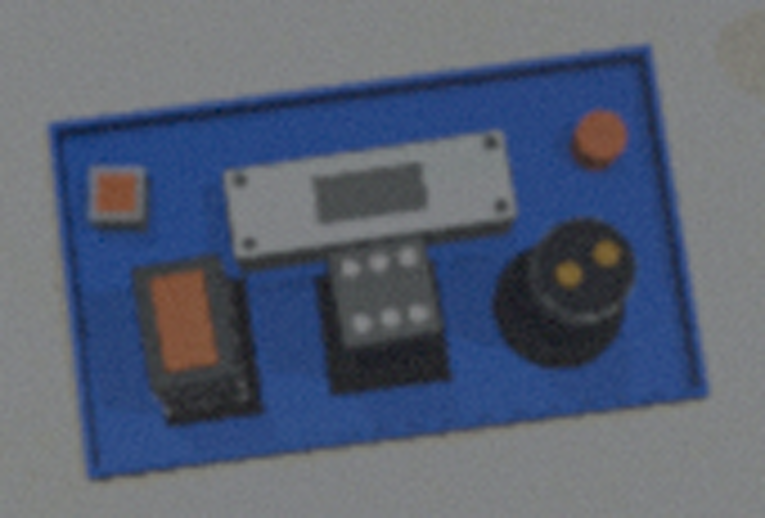

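The crop confirms the order in the row: transformer at crop (187,325), module at (385,293) and capacitor at (583,268), with brass terminals and a black pad under it. The housing is behind them, the relay is at the left and an orange button is at the right.

```bash
cat >> h.py <<'E'
R0=np.array([[-1.,0,0],[0,1,0],[0,0,-1]])
def go(s,xyz,yaw):
    """shift (tool axes) and turn (deg) from state s to TCP xyz, tool y = world y turned by yaw deg"""
    r=R.from_rotvec(s["tool_rot"]); d=R.from_matrix(R.from_euler("z",yaw,degrees=True).as_matrix()@R0)
    return np.round(r.inv().apply(np.array(xyz)-s["position"]),4),np.round(np.degrees((r.inv()*d).as_rotvec()),1)
E
python3 - <<'E'
from bench import ctrl
from h import *
def c(n,uv,z):
    p=unproj(ctrl,"top",np.array(uv)/4.5-.5+.5/4.5+[210,130],z)
    if len(p)>1:
        e=p-np.roll(p,-1,0); print(n,p.mean(0).round(4),"edges",np.linalg.norm(e,axis=1).round(3),"ang",np.degrees(np.arctan2(e[:,1],e[:,0])).round(1))
    else: print(n,p.round(4))
c("trafo",[(133,270),(218,256),(240,372),(150,388)],.1)
c("module",[(330,250),(428,240),(440,335),(343,347)],.104)
c("cap",[(583,268)],.106)
c("capterm",[(587,263)],.113)
c("housing",[(222,170),(500,131),(517,216),(240,256)],.044)
c("relay",[(90,167),(146,167),(146,222),(90,222)],.032)
s=ctrl.get_state()
print(go(s,[.50,-.0,.28],6))
E
```

```text
trafo [0.5291 0.0758 0.1   ] edges [0.036 0.05  0.038 0.051] ang [  98.7   10.3  -80.6 -171.7]
module [ 0.5392 -0.008   0.104 ] edges [0.041 0.041 0.041 0.041] ang [  95.1    5.8  -83.7 -173.3]
cap [[ 0.5482 -0.0904  0.106 ]]
capterm [[ 0.5489 -0.0911  0.113 ]]
housing [ 0.5961 -0.0039  0.044 ] edges [0.129 0.04  0.127 0.041] ang [  97.3    9.3  -82.5 -168.8]
relay [0.6    0.1124 0.032 ] edges [0.026 0.026 0.026 0.026] ang [ 8.910e+01  1.000e-01 -9.080e+01 -1.796e+02]
(array([-0.4845, -0.5265, -0.0575]), array([ -0.1,  -0. , -20.3]))
```

step_arm:
  plan:
    - {"x":-0.2,"y":-0.2,"z":-0.05,"wz":-8,"jaw":-0.5}
    - {"x":-0.2,"y":-0.2,"z":-0.05,"wz":-15,"jaw":-0.5}
    - {"x":-0.2,"y":-0.2,"z":-0.05,"wz":-20.3,"jaw":-0.5}
    - {"x":-0.2,"y":-0.2,"z":-0.05,"wz":-20.3,"jaw":-0.5}
    - {"x":-0.3,"y":-0.3,"z":-0.057,"wz":-20.3,"jaw":-0.5}
    - {"x":-0.4845,"y":-0.5265,"z":-0.0575,"wz":-20.3,"jaw":-0.5}
    - {"x":-0.4845,"y":-0.5265,"z":-0.0575,"wz":-20.3,"jaw":-0.5}
    - {"x":-0.4845,"y":-0.5265,"z":-0.0575,"wz":-20.3,"jaw":-0.5}
    - {"x":-0.4845,"y":-0.5265,"z":-0.0575,"wz":-20.3,"jaw":-0.5}
    - {"x":-0.4845,"y":-0.5265,"z":-0.0575,"wz":-20.3,"jaw":-0.5}
    - {"x":-0.4845,"y":-0.5265,"z":-0.0575,"wz":-20.3,"jaw":-0.5}
    - {"x":-0.4845,"y":-0.5265,"z":-0.0575,"wz":-20.3,"jaw":-0.5}
    - {"x":-0.4845,"y":-0.5265,"z":-0.0575,"wz":-20.3,"jaw":-0.5}
    - {"x":-0.4845,"y":-0.5265,"z":-0.0575,"wz":-20.3,"jaw":-0.5}
    - {"x":-0.4845,"y":-0.5265,"z":-0.0575,"wz":-20.3,"jaw":-0.5}
    - {"x":-0.4845,"y":-0.5265,"z":-0.0575,"wz":-20.3,"jaw":-0.5}
    - {"x":-0.4845,"y":-0.5265,"z":-0.0575,"wz":-20.3,"jaw":-0.5}
    - {"x":-0.4845,"y":-0.5265,"z":-0.0575,"wz":-20.3,"jaw":-0.5}
    - {"x":-0.4845,"y":-0.5265,"z":-0.0575,"wz":-20.3,"jaw":-0.5}
    - {"x":-0.4845,"y":-0.5265,"z":-0.0575,"wz":-20.3,"jaw":-0.5}

```text
validation failed for argument at $.pl...
```

```bash
python3 - <<'E'
from bench import ctrl
from h import *
s=ctrl.get_state();im=ctrl.get_image("wrist");cv2.imwrite("pics/w1.png",im)
cv2.imwrite("pics/w1v.png",cv2.resize(im,(800,600),interpolation=cv2.INTER_CUBIC))
np.savez("w1.npz",**{k:s[k] for k in("position","tool_rot")});print(s["time"],s["position"],s["tool_rot"],s["grip_width"],s["joint_positions"])
E
```

```text
0.1 [0.15997719 0.62949844 0.22157429] [-3.89711041e-01 -3.11721324e+00  2.66863693e-03] 0.9980308699450414 [-1.3079241   0.3217408  -0.07006487  1.45155634  0.02260056  1.37078453
 -0.05688449]
```

View pics/w1v.png

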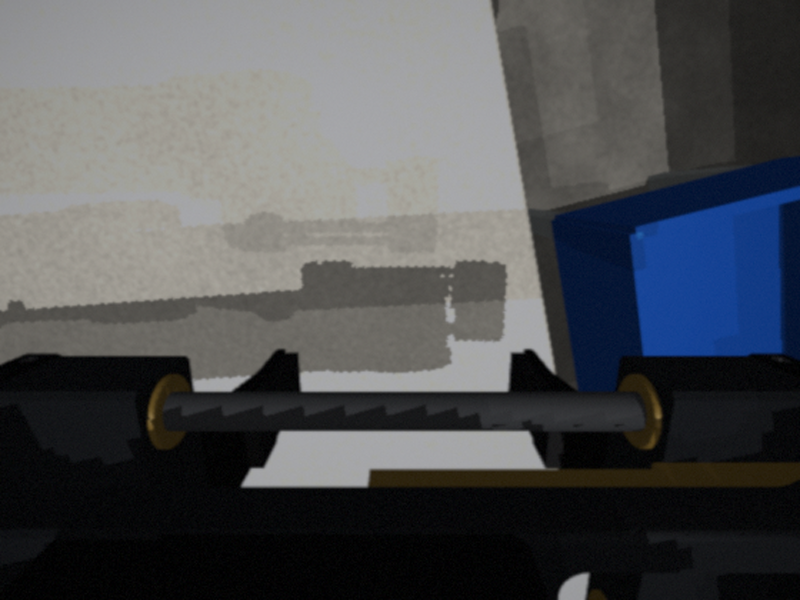

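The move was refused, so no motion yet (the wrist view shows only the start spot and the fingers in its lower half). The wrist image's upper half looks toward the robot, so I'll view the tray from TCP x≈0.62, and give every key in every row.

step_arm:
  plan:
    - {"x":-0.2,"y":-0.15,"z":-0.05,"wx":0,"wy":0,"wz":-8,"jaw":-0.5}
    - {"x":-0.2,"y":-0.15,"z":-0.05,"wx":0,"wy":0,"wz":-16,"jaw":-0.5}
    - {"x":-0.3,"y":-0.2,"z":-0.06,"wx":0,"wy":0,"wz":-20.5,"jaw":-0.5}
    - {"x":-0.4,"y":-0.3,"z":-0.06,"wx":0,"wy":0,"wz":-20.5,"jaw":-0.5}
    - {"x":-0.6,"y":-0.49,"z":-0.06,"wx":0,"wy":0,"wz":-20.5,"jaw":-0.5}
    - {"x":-0.6,"y":-0.49,"z":-0.06,"wx":0,"wy":0,"wz":-20.5,"jaw":-0.5}
    - {"x":-0.6,"y":-0.49,"z":-0.06,"wx":0,"wy":0,"wz":-20.5,"jaw":-0.5}
    - {"x":-0.6,"y":-0.49,"z":-0.06,"wx":0,"wy":0,"wz":-20.5,"jaw":-0.5}
    - {"x":-0.6,"y":-0.49,"z":-0.06,"wx":0,"wy":0,"wz":-20.5,"jaw":-0.5}
    - {"x":-0.6,"y":-0.49,"z":-0.06,"wx":0,"wy":0,"wz":-20.5,"jaw":-0.5}
    - {"x":-0.6,"y":-0.49,"z":-0.06,"wx":0,"wy":0,"wz":-20.5,"jaw":-0.5}
    - {"x":-0.6,"y":-0.49,"z":-0.06,"wx":0,"wy":0,"wz":-20.5,"jaw":-0.5}
    - {"x":-0.6,"y":-0.49,"z":-0.06,"wx":0,"wy":0,"wz":-20.5,"jaw":-0.5}
    - {"x":-0.6,"y":-0.49,"z":-0.06,"wx":0,"wy":0,"wz":-20.5,"jaw":-0.5}
    - {"x":-0.6,"y":-0.49,"z":-0.06,"wx":0,"wy":0,"wz":-20.5,"jaw":-0.5}
    - {"x":-0.6,"y":-0.49,"z":-0.06,"wx":0,"wy":0,"wz":-20.5,"jaw":-0.5}
    - {"x":-0.6,"y":-0.49,"z":-0.06,"wx":0,"wy":0,"wz":-20.5,"jaw":-0.5}
    - {"x":-0.6,"y":-0.49,"z":-0.06,"wx":0,"wy":0,"wz":-20.5,"jaw":-0.5}
    - {"x":-0.6,"y":-0.49,"z":-0.06,"wx":0,"wy":0,"wz":-20.5,"jaw":-0.5}
  newtons: 20

```text
time: 2.05
position: [0.6204, 0.0092, 0.2822]
tool_rot: [0.175, -3.136, -0.002]
ft_force: [-0.1, 0.0, 0.1]
grip_width: 0.748
```

```bash
cat > look.py <<'E'
import sys
from bench import ctrl
from h import *
n=sys.argv[1]
s=ctrl.get_state();im=ctrl.get_image("wrist");cv2.imwrite(f"pics/{n}.png",im)
cv2.imwrite(f"pics/{n}v.png",cv2.resize(im,(800,600),interpolation=cv2.INTER_CUBIC))
np.savez(n+".npz",**{k:s[k] for k in("position","tool_rot")});print(s["time"],s["position"],s["tool_rot"],s["joint_positions"])
E
python3 look.py w2
```

```text
2.05 [0.62042047 0.00918674 0.28219858] [ 1.74692624e-01 -3.13589364e+00 -1.83446566e-03] [-0.45546842  0.25037031  0.49024278  1.45321355 -0.11865049  1.46813143
  1.71615548]
```

View pics/w2v.png

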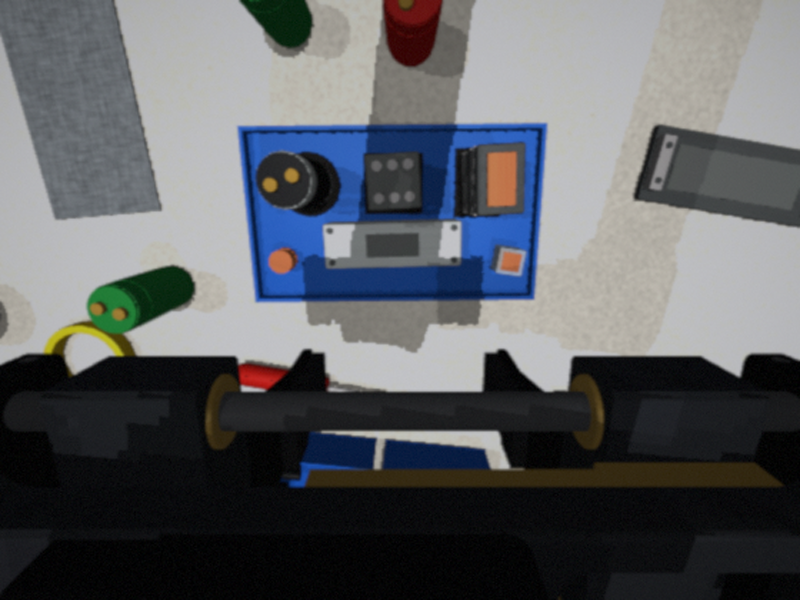

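The view shows, in view px: capacitor top at (285,181), module top at (393,180), transformer top at (500,178), housing from (323,225) to (461,266), relay at (510,262), mat at left and fixture at right. The tray is square with the image, so the yaw is right.

```bash
python3 - <<'E'
from bench import ctrl
from h import *
s=dict(np.load("w2.npz"))
def c(n,uv,z):
    p=unproj(ctrl,"wrist",np.array(uv)*.7+.2-.35,z,s)
    e=p-np.roll(p,-1,0); print(n,p.mean(0).round(4),"edges",np.linalg.norm(e,axis=1).round(3),"ang",np.degrees(np.arctan2(e[:,1],e[:,0])).round(1))
    return p
c("trafo",[(478,145),(524,142),(524,213),(477,216)],.1)
c("module",[(365,153),(422,152),(422,212),(365,213)],.104)
c("cap",[(257,181),(285,153),(315,181),(286,210)],.106)
c("housing",[(323,225),(461,222),(460,266),(326,268)],.044)
p=c("fix",[(654,123),(800,155),(800,226),(634,199)],.01);print(p.round(3))
print(c("tray",[(240,127),(547,125),(535,299),(257,301)],.018).round(3))
print(c("mat",[(55,219),(160,209)],.003).round(3))
print(go(s,[.5482,-.0904,.14],6.5))
E
```

```text
trafo [0.5285 0.076  0.1   ] edges [0.035 0.053 0.037 0.053] ang [ -80.1 -169.4   99.9    8.1]
module [ 0.5404 -0.0069  0.104 ] edges [0.043 0.044 0.045 0.045] ang [ -82.7 -173.    97.3    5. ]
cap [ 0.5485 -0.0892  0.106 ] edges [0.031 0.03  0.032 0.03 ] ang [ -42.3 -126.9  138.6   50. ]
housing [ 0.5955 -0.0035  0.044 ] edges [0.129 0.041 0.128 0.041] ang [ -82.4 -172.9   97.2    7.5]
fix [0.4965 0.312  0.01  ] edges [0.149 0.07  0.174 0.071] ang [ -94.7 -159.7   87.6   -1. ]
[[0.456 0.232 0.01 ]
 [0.469 0.381 0.01 ]
 [0.534 0.405 0.01 ]
 [0.527 0.231 0.01 ]]
tray [ 0.571  -0.0044  0.018 ] edges [0.288 0.168 0.29  0.168] ang [ -83.3 -172.8   96.8    6.5]
[[ 0.504 -0.157  0.018]
 [ 0.471  0.128  0.018]
 [ 0.637  0.149  0.018]
 [ 0.671 -0.138  0.018]]
mat [ 0.6008 -0.2966  0.003 ] edges [0.109 0.109] ang [-78.4 101.6]
[[ 0.612 -0.35   0.003]
 [ 0.59  -0.243  0.003]]
(array([ 0.0827, -0.0911,  0.1422]), array([ 0.1, -0. , -0.1]))
```

step_arm:
  plan:
    - {"x":0.0825,"y":-0.0905,"z":0.11,"wx":0,"wy":0,"wz":-0.4,"jaw":-0.5}
    - {"x":0.0825,"y":-0.0905,"z":0.11,"wx":0,"wy":0,"wz":-0.4,"jaw":-0.5}
    - {"x":0.0825,"y":-0.0905,"z":0.11,"wx":0,"wy":0,"wz":-0.4,"jaw":-0.5}
    - {"x":0.0825,"y":-0.0905,"z":0.11,"wx":0,"wy":0,"wz":-0.4,"jaw":-0.5}
    - {"x":0.0825,"y":-0.0905,"z":0.11,"wx":0,"wy":0,"wz":-0.4,"jaw":-0.5}
    - {"x":0.0825,"y":-0.0905,"z":0.11,"wx":0,"wy":0,"wz":-0.4,"jaw":-0.5}
    - {"x":0.0825,"y":-0.0905,"z":0.14,"wx":0,"wy":0,"wz":-0.4,"jaw":-0.5}
    - {"x":0.0825,"y":-0.0905,"z":0.17,"wx":0,"wy":0,"wz":-0.4,"jaw":-0.5}
    - {"x":0.0825,"y":-0.0905,"z":0.2,"wx":0,"wy":0,"wz":-0.4,"jaw":-0.5}
    - {"x":0.0825,"y":-0.0905,"z":0.223,"wx":0,"wy":0,"wz":-0.4,"jaw":-0.5}
    - {"x":0.0825,"y":-0.0905,"z":0.223,"wx":0,"wy":0,"wz":-0.4,"jaw":-0.5}
    - {"x":0.0825,"y":-0.0905,"z":0.223,"wx":0,"wy":0,"wz":-0.4,"jaw":-0.5}
    - {"x":0.0825,"y":-0.0905,"z":0.223,"wx":0,"wy":0,"wz":-0.4,"jaw":-0.5}
  newtons: 25

```text
time: 3.4
position: [0.551, -0.091, 0.0617]
tool_rot: [-0.184, 3.132, -0.0]
ft_force: [0.2, 0.5, -0.0]
grip_width: 0.747
```

step_arm:
  plan:
    - {"x":0,"y":0,"z":0,"wx":0,"wy":0,"wz":0,"jaw":-0.5}
    - {"x":0,"y":0,"z":0,"wx":0,"wy":0,"wz":0,"jaw":0.3}
    - {"x":0,"y":0,"z":0,"wx":0,"wy":0,"wz":0,"jaw":0.3}
    - {"x":0,"y":0,"z":0,"wx":0,"wy":0,"wz":0,"jaw":0.3}
    - {"x":0,"y":0,"z":0,"wx":0,"wy":0,"wz":0,"jaw":0.3}
    - {"x":0,"y":0,"z":0,"wx":0,"wy":0,"wz":0,"jaw":0.3}

```text
time: 4.0
position: [0.5489, -0.0917, 0.0597]
tool_rot: [-0.182, 3.136, 0.0]
ft_force: [-0.1, 0.4, 0.4]
grip_width: 0.501
```

```bash
python3 - <<'E'
from bench import ctrl
from h import *
s=ctrl.get_state();print(s["time"],s["position"],s["grip_width"]*87,s["ft_force"]);np.savez("pick_cap.npz",position=s["position"],tool_rot=s["tool_rot"])
print(go(s,[.547,-.308,s["position"][2]],6.8))
E
```

```text
4.0 [ 0.54890581 -0.09166968  0.05971095] 43.608100004193695 [-0.07082502  0.44452798  0.3935773 ]
(array([ 0.0269, -0.2147, -0.    ]), array([ 0. ,  0. , -0.2]))
```

step_arm:
  plan:
    - {"x":0,"y":0,"z":-0.02,"wx":0,"wy":0,"wz":0,"jaw":0.3}
    - {"x":0,"y":0,"z":-0.045,"wx":0,"wy":0,"wz":0,"jaw":0.3}
    - {"x":0,"y":0,"z":-0.06,"wx":0,"wy":0,"wz":0,"jaw":0.3}
    - {"x":0.005,"y":-0.035,"z":-0.06,"wx":0,"wy":0,"wz":0,"jaw":0.3}
    - {"x":0.01,"y":-0.07,"z":-0.06,"wx":0,"wy":0,"wz":0,"jaw":0.3}
    - {"x":0.014,"y":-0.11,"z":-0.06,"wx":0,"wy":0,"wz":0,"jaw":0.3}
    - {"x":0.018,"y":-0.15,"z":-0.06,"wx":0,"wy":0,"wz":0,"jaw":0.3}
    - {"x":0.023,"y":-0.185,"z":-0.06,"wx":0,"wy":0,"wz":0,"jaw":0.3}
    - {"x":0.027,"y":-0.215,"z":-0.06,"wx":0,"wy":0,"wz":0,"jaw":0.3}
    - {"x":0.027,"y":-0.215,"z":-0.06,"wx":0,"wy":0,"wz":0,"jaw":0.3}
    - {"x":0.027,"y":-0.215,"z":-0.06,"wx":0,"wy":0,"wz":0,"jaw":0.3}
    - {"x":0.027,"y":-0.215,"z":-0.06,"wx":0,"wy":0,"wz":0,"jaw":0.3}
    - {"x":0.027,"y":-0.215,"z":-0.04,"wx":0,"wy":0,"wz":0,"jaw":0.3}
    - {"x":0.027,"y":-0.215,"z":-0.02,"wx":0,"wy":0,"wz":0,"jaw":0.3}
    - {"x":0.027,"y":-0.215,"z":-0.006,"wx":0,"wy":0,"wz":0,"jaw":0.3}
    - {"x":0.027,"y":-0.215,"z":-0.002,"wx":0,"wy":0,"wz":0,"jaw":0.3}
    - {"x":0.027,"y":-0.215,"z":0.001,"wx":0,"wy":0,"wz":0,"jaw":0.3}
    - {"x":0.027,"y":-0.215,"z":0.0025,"wx":0,"wy":0,"wz":0,"jaw":0.3}
    - {"x":0.027,"y":-0.215,"z":0.0025,"wx":0,"wy":0,"wz":0,"jaw":0.3}
    - {"x":0.027,"y":-0.215,"z":0.0025,"wx":0,"wy":0,"wz":0,"jaw":0.3}

```text
time: 6.0
position: [0.5473, -0.3086, 0.0578]
tool_rot: [-0.182, 3.135, -0.001]
ft_force: [0.3, -0.1, -1.8]
grip_width: 0.496
```

step_arm:
  plan:
    - {"x":0,"y":0,"z":0.0005,"wx":0,"wy":0,"wz":0,"jaw":0.3}
    - {"x":0,"y":0,"z":0.0005,"wx":0,"wy":0,"wz":0,"jaw":0.3}
    - {"x":0,"y":0,"z":0.0005,"wx":0,"wy":0,"wz":0,"jaw":0.3}
    - {"x":0,"y":0,"z":0.0005,"wx":0,"wy":0,"wz":0,"jaw":-0.5}
    - {"x":0,"y":0,"z":0.0005,"wx":0,"wy":0,"wz":0,"jaw":-0.5}
    - {"x":0,"y":0,"z":0.0005,"wx":0,"wy":0,"wz":0,"jaw":-0.5}
    - {"x":0,"y":0,"z":0.0005,"wx":0,"wy":0,"wz":0,"jaw":-0.5}
    - {"x":0,"y":0,"z":0.0005,"wx":0,"wy":0,"wz":0,"jaw":-0.5}
    - {"x":0,"y":0,"z":-0.02,"wx":0,"wy":0,"wz":0,"jaw":-0.5}
    - {"x":0,"y":0,"z":-0.05,"wx":0,"wy":0,"wz":0,"jaw":-0.5}
    - {"x":0,"y":0,"z":-0.09,"wx":0,"wy":0,"wz":0,"jaw":-0.5}
    - {"x":0,"y":0,"z":-0.12,"wx":0,"wy":0,"wz":0,"jaw":-0.5}
    - {"x":0,"y":0,"z":-0.12,"wx":0,"wy":0,"wz":0,"jaw":-0.5}
    - {"x":0,"y":0,"z":-0.12,"wx":0,"wy":0,"wz":0,"jaw":-0.5}

```text
time: 7.4
position: [0.5472, -0.3084, 0.1777]
tool_rot: [-0.182, 3.135, -0.001]
ft_force: [0.3, 0.3, -0.4]
grip_width: 0.749
```

```bash
python3 - <<'E'
from bench import ctrl
from h import *
s=ctrl.get_state();print(s["time"],s["position"],s["grip_width"]*87,s["ft_force"])
print(go(s,[.5390,-.0072,.058],6.8))
im=ctrl.get_image("top");cv2.imwrite("pics/top1.png",im);cv2.imwrite("pics/crop1.png",cv2.resize(im[120:310,210:500],None,fx=2.7,fy=2.7,interpolation=cv2.INTER_CUBIC))
E
```

```text
7.4 [ 0.54721474 -0.30839844  0.17773355] 65.12744161674426 [ 0.28660623  0.31953663 -0.43169605]
(array([-0.0265,  0.3002,  0.1197]), array([-0. ,  0.1, -0.1]))
```

View pics/crop1.png

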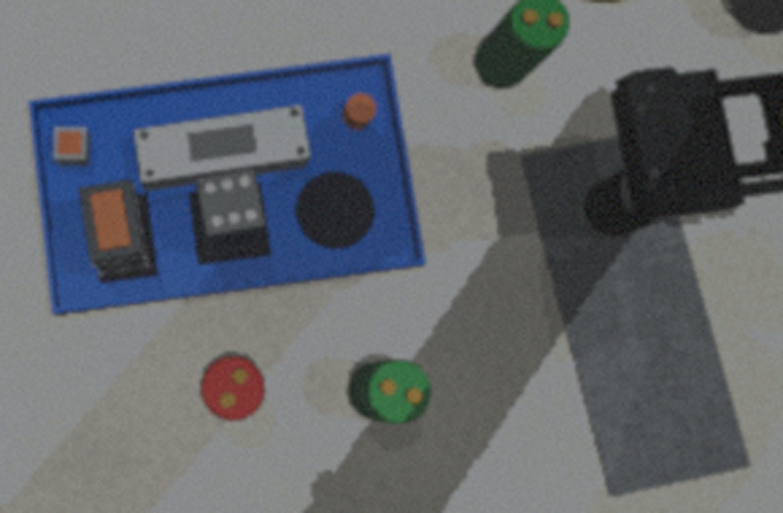

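The capacitor now stands on the mat at crop (610,205). Its empty pad is centred at crop (335,209), which is useful for the return. Next is the module.

step_arm:
  plan:
    - {"x":-0.005,"y":0.05,"z":0,"wx":0,"wy":0,"wz":0,"jaw":-0.5}
    - {"x":-0.009,"y":0.1,"z":0,"wx":0,"wy":0,"wz":0,"jaw":-0.5}
    - {"x":-0.0135,"y":0.15,"z":0,"wx":0,"wy":0,"wz":0,"jaw":-0.5}
    - {"x":-0.018,"y":0.2,"z":0,"wx":0,"wy":0,"wz":0,"jaw":-0.5}
    - {"x":-0.022,"y":0.25,"z":0,"wx":0,"wy":0,"wz":0,"jaw":-0.5}
    - {"x":-0.0265,"y":0.28,"z":0,"wx":0,"wy":0,"wz":0,"jaw":-0.5}
    - {"x":-0.0265,"y":0.3,"z":0,"wx":0,"wy":0,"wz":0,"jaw":-0.5}
    - {"x":-0.0265,"y":0.3,"z":0,"wx":0,"wy":0,"wz":0,"jaw":-0.5}
    - {"x":-0.0265,"y":0.3,"z":0,"wx":0,"wy":0,"wz":0,"jaw":-0.5}
    - {"x":-0.0265,"y":0.3,"z":0,"wx":0,"wy":0,"wz":0,"jaw":-0.5}
    - {"x":-0.0265,"y":0.3,"z":0.03,"wx":0,"wy":0,"wz":0,"jaw":-0.5}
    - {"x":-0.0265,"y":0.3,"z":0.06,"wx":0,"wy":0,"wz":0,"jaw":-0.5}
    - {"x":-0.0265,"y":0.3,"z":0.09,"wx":0,"wy":0,"wz":0,"jaw":-0.5}
    - {"x":-0.0265,"y":0.3,"z":0.11,"wx":0,"wy":0,"wz":0,"jaw":-0.5}
    - {"x":-0.0265,"y":0.3,"z":0.1195,"wx":0,"wy":0,"wz":0,"jaw":-0.5}
    - {"x":-0.0265,"y":0.3,"z":0.1195,"wx":0,"wy":0,"wz":0,"jaw":-0.5}
    - {"x":-0.0265,"y":0.3,"z":0.1195,"wx":0,"wy":0,"wz":0,"jaw":-0.5}
    - {"x":-0.0265,"y":0.3,"z":0.1195,"wx":0,"wy":0,"wz":0,"jaw":-0.5}

```text
time: 9.25
position: [0.5396, -0.0075, 0.0589]
tool_rot: [-0.181, 3.134, 0.0]
ft_force: [-0.8, -0.1, 0.5]
grip_width: 0.75
```

step_arm:
  plan:
    - {"x":0,"y":0,"z":0,"wx":0,"wy":0,"wz":0,"jaw":-0.5}
    - {"x":0,"y":0,"z":0,"wx":0,"wy":0,"wz":0,"jaw":0.3}
    - {"x":0,"y":0,"z":0,"wx":0,"wy":0,"wz":0,"jaw":0.3}
    - {"x":0,"y":0,"z":0,"wx":0,"wy":0,"wz":0,"jaw":0.3}
    - {"x":0,"y":0,"z":0,"wx":0,"wy":0,"wz":0,"jaw":0.3}
    - {"x":0,"y":0,"z":0,"wx":0,"wy":0,"wz":0,"jaw":0.3}

```text
time: 9.85
position: [0.5386, -0.0074, 0.0577]
tool_rot: [-0.182, 3.136, -0.0]
ft_force: [-0.1, -0.4, 1.4]
grip_width: 0.489
```

```bash
python3 - <<'E'
from bench import ctrl
from h import *
s=ctrl.get_state();print(s["time"],s["position"],s["grip_width"]*87,s["ft_force"]);np.savez("pick_mod.npz",position=s["position"],tool_rot=s["tool_rot"])
print(go(s,[.469,-.3235,s["position"][2]],6.8))
print("padround",unproj(ctrl,"top",np.array([[335,209.]])/2.7-.5+.5/2.7+[210,120],.006))
E
```

```text
9.85 [ 0.53860819 -0.0074151   0.05769372] 42.543809248633615 [-0.09818882 -0.41823587  1.38886457]
(array([ 0.1057, -0.3059,  0.    ]), array([-0. ,  0. , -0.2]))
padround [[ 0.55016171 -0.0932234   0.006     ]]
```

step_arm:
  plan:
    - {"x":0,"y":0,"z":-0.02,"wx":0,"wy":0,"wz":0,"jaw":0.3}
    - {"x":0,"y":0,"z":-0.045,"wx":0,"wy":0,"wz":0,"jaw":0.3}
    - {"x":0,"y":0,"z":-0.06,"wx":0,"wy":0,"wz":0,"jaw":0.3}
    - {"x":0.01,"y":-0.04,"z":-0.06,"wx":0,"wy":0,"wz":0,"jaw":0.3}
    - {"x":0.025,"y":-0.085,"z":-0.06,"wx":0,"wy":0,"wz":0,"jaw":0.3}
    - {"x":0.045,"y":-0.13,"z":-0.06,"wx":0,"wy":0,"wz":0,"jaw":0.3}
    - {"x":0.062,"y":-0.175,"z":-0.06,"wx":0,"wy":0,"wz":0,"jaw":0.3}
    - {"x":0.08,"y":-0.22,"z":-0.06,"wx":0,"wy":0,"wz":0,"jaw":0.3}
    - {"x":0.095,"y":-0.265,"z":-0.06,"wx":0,"wy":0,"wz":0,"jaw":0.3}
    - {"x":0.1055,"y":-0.295,"z":-0.06,"wx":0,"wy":0,"wz":0,"jaw":0.3}
    - {"x":0.1055,"y":-0.306,"z":-0.06,"wx":0,"wy":0,"wz":0,"jaw":0.3}
    - {"x":0.1055,"y":-0.306,"z":-0.06,"wx":0,"wy":0,"wz":0,"jaw":0.3}
    - {"x":0.1055,"y":-0.306,"z":-0.06,"wx":0,"wy":0,"wz":0,"jaw":0.3}
    - {"x":0.1055,"y":-0.306,"z":-0.04,"wx":0,"wy":0,"wz":0,"jaw":0.3}
    - {"x":0.1055,"y":-0.306,"z":-0.02,"wx":0,"wy":0,"wz":0,"jaw":0.3}
    - {"x":0.1055,"y":-0.306,"z":-0.006,"wx":0,"wy":0,"wz":0,"jaw":0.3}
    - {"x":0.1055,"y":-0.306,"z":-0.001,"wx":0,"wy":0,"wz":0,"jaw":0.3}
    - {"x":0.1055,"y":-0.306,"z":0.003,"wx":0,"wy":0,"wz":0,"jaw":0.3}
    - {"x":0.1055,"y":-0.306,"z":0.003,"wx":0,"wy":0,"wz":0,"jaw":0.3}
    - {"x":0.1055,"y":-0.306,"z":0.003,"wx":0,"wy":0,"wz":0,"jaw":0.3}

```text
time: 11.85
position: [0.4697, -0.3236, 0.0552]
tool_rot: [-0.182, 3.135, -0.001]
ft_force: [-0.8, 0.3, -3.3]
grip_width: 0.487
```

step_arm:
  plan:
    - {"x":0,"y":0,"z":0,"wx":0,"wy":0,"wz":0,"jaw":0.3}
    - {"x":0,"y":0,"z":0,"wx":0,"wy":0,"wz":0,"jaw":0.3}
    - {"x":0,"y":0,"z":0,"wx":0,"wy":0,"wz":0,"jaw":0.3}
    - {"x":0,"y":0,"z":0,"wx":0,"wy":0,"wz":0,"jaw":-0.5}
    - {"x":0,"y":0,"z":0,"wx":0,"wy":0,"wz":0,"jaw":-0.5}
    - {"x":0,"y":0,"z":0,"wx":0,"wy":0,"wz":0,"jaw":-0.5}
    - {"x":0,"y":0,"z":0,"wx":0,"wy":0,"wz":0,"jaw":-0.5}
    - {"x":0,"y":0,"z":0,"wx":0,"wy":0,"wz":0,"jaw":-0.5}
    - {"x":0,"y":0,"z":-0.02,"wx":0,"wy":0,"wz":0,"jaw":-0.5}
    - {"x":0,"y":0,"z":-0.05,"wx":0,"wy":0,"wz":0,"jaw":-0.5}
    - {"x":0,"y":0,"z":-0.09,"wx":0,"wy":0,"wz":0,"jaw":-0.5}
    - {"x":0,"y":0,"z":-0.12,"wx":0,"wy":0,"wz":0,"jaw":-0.5}
    - {"x":0,"y":0,"z":-0.12,"wx":0,"wy":0,"wz":0,"jaw":-0.5}
    - {"x":0,"y":0,"z":-0.12,"wx":0,"wy":0,"wz":0,"jaw":-0.5}

```text
time: 13.25
position: [0.4694, -0.3234, 0.175]
tool_rot: [-0.182, 3.135, -0.0]
ft_force: [0.2, 0.3, -1.2]
grip_width: 0.747
```

```bash
python3 - <<'E'
from bench import ctrl
from h import *
s=ctrl.get_state();print(s["time"],s["position"],s["grip_width"]*87,s["ft_force"])
print(go(s,[.5288,.0759,.055],7.5))
E
```

```text
13.25 [ 0.46936539 -0.32343163  0.1749608 ] 64.95536210677915 [ 0.23133379  0.2792629  -1.23022865]
(array([-0.1051,  0.3898,  0.12  ]), array([-0. ,  0.1, -0.9]))
```

step_arm:
  plan:
    - {"x":-0.013,"y":0.05,"z":0,"wx":0,"wy":0,"wz":-0.8,"jaw":-0.5}
    - {"x":-0.026,"y":0.098,"z":0,"wx":0,"wy":0,"wz":-0.8,"jaw":-0.5}
    - {"x":-0.039,"y":0.146,"z":0,"wx":0,"wy":0,"wz":-0.8,"jaw":-0.5}
    - {"x":-0.052,"y":0.194,"z":0,"wx":0,"wy":0,"wz":-0.8,"jaw":-0.5}
    - {"x":-0.065,"y":0.242,"z":0,"wx":0,"wy":0,"wz":-0.8,"jaw":-0.5}
    - {"x":-0.078,"y":0.29,"z":0,"wx":0,"wy":0,"wz":-0.8,"jaw":-0.5}
    - {"x":-0.091,"y":0.338,"z":0,"wx":0,"wy":0,"wz":-0.8,"jaw":-0.5}
    - {"x":-0.105,"y":0.375,"z":0,"wx":0,"wy":0,"wz":-0.8,"jaw":-0.5}
    - {"x":-0.105,"y":0.39,"z":0,"wx":0,"wy":0,"wz":-0.8,"jaw":-0.5}
    - {"x":-0.105,"y":0.39,"z":0,"wx":0,"wy":0,"wz":-0.8,"jaw":-0.5}
    - {"x":-0.105,"y":0.39,"z":0,"wx":0,"wy":0,"wz":-0.8,"jaw":-0.5}
    - {"x":-0.105,"y":0.39,"z":0,"wx":0,"wy":0,"wz":-0.8,"jaw":-0.5}
    - {"x":-0.105,"y":0.39,"z":0.03,"wx":0,"wy":0,"wz":-0.8,"jaw":-0.5}
    - {"x":-0.105,"y":0.39,"z":0.06,"wx":0,"wy":0,"wz":-0.8,"jaw":-0.5}
    - {"x":-0.105,"y":0.39,"z":0.09,"wx":0,"wy":0,"wz":-0.8,"jaw":-0.5}
    - {"x":-0.105,"y":0.39,"z":0.11,"wx":0,"wy":0,"wz":-0.8,"jaw":-0.5}
    - {"x":-0.105,"y":0.39,"z":0.12,"wx":0,"wy":0,"wz":-0.8,"jaw":-0.5}
    - {"x":-0.105,"y":0.39,"z":0.12,"wx":0,"wy":0,"wz":-0.8,"jaw":-0.5}
    - {"x":-0.105,"y":0.39,"z":0.12,"wx":0,"wy":0,"wz":-0.8,"jaw":-0.5}
    - {"x":-0.105,"y":0.39,"z":0.12,"wx":0,"wy":0,"wz":-0.8,"jaw":-0.5}

```text
time: 15.25
position: [0.5294, 0.0761, 0.056]
tool_rot: [-0.203, 3.132, 0.001]
ft_force: [0.1, -0.1, 1.0]
grip_width: 0.749
```

step_arm:
  plan:
    - {"x":0,"y":0,"z":0,"wx":0,"wy":0,"wz":0,"jaw":-0.5}
    - {"x":0,"y":0,"z":0,"wx":0,"wy":0,"wz":0,"jaw":0.4}
    - {"x":0,"y":0,"z":0,"wx":0,"wy":0,"wz":0,"jaw":0.4}
    - {"x":0,"y":0,"z":0,"wx":0,"wy":0,"wz":0,"jaw":0.4}
    - {"x":0,"y":0,"z":0,"wx":0,"wy":0,"wz":0,"jaw":0.4}
    - {"x":0,"y":0,"z":0,"wx":0,"wy":0,"wz":0,"jaw":0.4}
    - {"x":0,"y":0,"z":0,"wx":0,"wy":0,"wz":0,"jaw":0.4}

```text
time: 15.95
position: [0.5283, 0.0761, 0.0546]
tool_rot: [-0.204, 3.135, 0.0]
ft_force: [-0.8, -0.5, -1.1]
grip_width: 0.435
```

```bash
python3 - <<'E'
from bench import ctrl
from h import *
s=ctrl.get_state();print(s["time"],s["position"],s["grip_width"]*87,s["ft_force"]);np.savez("pick_tra.npz",position=s["position"],tool_rot=s["tool_rot"])
print(go(s,[.390,-.338,s["position"][2]],7.5))
E
```

```text
15.95 [0.52827624 0.07607263 0.05459509] 37.835535345440384 [-0.80594644 -0.48932765 -1.09776025]
(array([ 0.1907, -0.3927, -0.    ]), array([ 0. ,  0. , -0.1]))
```

The straight path to the mat passes close to the green look-alike, so I lift 130 mm and carry over everything.

step_arm:
  plan:
    - {"x":0,"y":0,"z":-0.03,"wx":0,"wy":0,"wz":0,"jaw":0.4}
    - {"x":0,"y":0,"z":-0.065,"wx":0,"wy":0,"wz":0,"jaw":0.4}
    - {"x":0,"y":0,"z":-0.1,"wx":0,"wy":0,"wz":0,"jaw":0.4}
    - {"x":0,"y":0,"z":-0.13,"wx":0,"wy":0,"wz":0,"jaw":0.4}
    - {"x":0.01,"y":-0.03,"z":-0.13,"wx":0,"wy":0,"wz":0,"jaw":0.4}
    - {"x":0.03,"y":-0.07,"z":-0.13,"wx":0,"wy":0,"wz":0,"jaw":0.4}
    - {"x":0.052,"y":-0.11,"z":-0.13,"wx":0,"wy":0,"wz":0,"jaw":0.4}
    - {"x":0.074,"y":-0.15,"z":-0.13,"wx":0,"wy":0,"wz":0,"jaw":0.4}
    - {"x":0.094,"y":-0.19,"z":-0.13,"wx":0,"wy":0,"wz":0,"jaw":0.4}
    - {"x":0.115,"y":-0.235,"z":-0.13,"wx":0,"wy":0,"wz":0,"jaw":0.4}
    - {"x":0.135,"y":-0.28,"z":-0.13,"wx":0,"wy":0,"wz":0,"jaw":0.4}
    - {"x":0.157,"y":-0.325,"z":-0.13,"wx":0,"wy":0,"wz":0,"jaw":0.4}
    - {"x":0.175,"y":-0.36,"z":-0.13,"wx":0,"wy":0,"wz":0,"jaw":0.4}
    - {"x":0.187,"y":-0.385,"z":-0.13,"wx":0,"wy":0,"wz":0,"jaw":0.4}
    - {"x":0.1905,"y":-0.3925,"z":-0.13,"wx":0,"wy":0,"wz":0,"jaw":0.4}
    - {"x":0.1905,"y":-0.3925,"z":-0.13,"wx":0,"wy":0,"wz":0,"jaw":0.4}
    - {"x":0.1905,"y":-0.3925,"z":-0.13,"wx":0,"wy":0,"wz":0,"jaw":0.4}
    - {"x":0.1905,"y":-0.3925,"z":-0.13,"wx":0,"wy":0,"wz":0,"jaw":0.4}

```text
time: 17.75
position: [0.3911, -0.3358, 0.1842]
tool_rot: [0.209, -3.135, -0.002]
ft_force: [0.2, 0.0, -2.0]
grip_width: 0.435
```

```bash
python3 - <<'E'
from bench import ctrl
from h import *
s=ctrl.get_state();print(s["time"],s["position"],s["grip_width"]*87,s["ft_force"]);z=np.load("pick_tra.npz")["position"][2]
print(go(s,[.390,-.338,z-.003],7.5))
E
```

```text
17.75 [ 0.39112751 -0.33582057  0.18418685] 37.88846161370053 [ 0.18702169  0.03797468 -1.9681106 ]
(array([ 0.0014, -0.0022,  0.1326]), array([ 0.1, -0. ,  0.1]))
```

step_arm:
  plan:
    - {"x":0,"y":0,"z":0.03,"wx":0,"wy":0,"wz":0,"jaw":0.4}
    - {"x":0,"y":0,"z":0.06,"wx":0,"wy":0,"wz":0,"jaw":0.4}
    - {"x":0,"y":0,"z":0.09,"wx":0,"wy":0,"wz":0,"jaw":0.4}
    - {"x":0,"y":0,"z":0.11,"wx":0,"wy":0,"wz":0,"jaw":0.4}
    - {"x":0,"y":0,"z":0.122,"wx":0,"wy":0,"wz":0,"jaw":0.4}
    - {"x":0,"y":0,"z":0.128,"wx":0,"wy":0,"wz":0,"jaw":0.4}
    - {"x":0,"y":0,"z":0.1325,"wx":0,"wy":0,"wz":0,"jaw":0.4}
    - {"x":0,"y":0,"z":0.1325,"wx":0,"wy":0,"wz":0,"jaw":0.4}
    - {"x":0,"y":0,"z":0.1325,"wx":0,"wy":0,"wz":0,"jaw":0.4}
    - {"x":0,"y":0,"z":0.1325,"wx":0,"wy":0,"wz":0,"jaw":0.4}
    - {"x":0,"y":0,"z":0.1325,"wx":0,"wy":0,"wz":0,"jaw":0.4}

```text
time: 18.85
position: [0.3906, -0.3379, 0.0526]
tool_rot: [-0.204, 3.134, -0.0]
ft_force: [-0.6, -0.1, -2.3]
grip_width: 0.438
```

```bash
python3 - <<'E'
from bench import ctrl
s=ctrl.get_state();print(s["time"],s["position"],s["ft_force"])
E
```

```text
18.85 [ 0.39061083 -0.33792254  0.05259049] [-0.59699871 -0.10321589 -2.29377118]
```

step_arm:
  plan:
    - {"x":0,"y":0,"z":0.0005,"wx":0,"wy":0,"wz":0,"jaw":0.4}
    - {"x":0,"y":0,"z":0.0005,"wx":0,"wy":0,"wz":0,"jaw":0.4}
    - {"x":0,"y":0,"z":0.0005,"wx":0,"wy":0,"wz":0,"jaw":0.4}
    - {"x":0,"y":0,"z":0.0005,"wx":0,"wy":0,"wz":0,"jaw":-0.5}
    - {"x":0,"y":0,"z":0.0005,"wx":0,"wy":0,"wz":0,"jaw":-0.5}
    - {"x":0,"y":0,"z":0.0005,"wx":0,"wy":0,"wz":0,"jaw":-0.5}
    - {"x":0,"y":0,"z":0.0005,"wx":0,"wy":0,"wz":0,"jaw":-0.5}
    - {"x":0,"y":0,"z":0.0005,"wx":0,"wy":0,"wz":0,"jaw":-0.5}
    - {"x":0,"y":0,"z":0.0005,"wx":0,"wy":0,"wz":0,"jaw":-0.5}
    - {"x":0,"y":0,"z":-0.02,"wx":0,"wy":0,"wz":0,"jaw":-0.5}
    - {"x":0,"y":0,"z":-0.05,"wx":0,"wy":0,"wz":0,"jaw":-0.5}
    - {"x":0,"y":0,"z":-0.09,"wx":0,"wy":0,"wz":0,"jaw":-0.5}
    - {"x":0,"y":0,"z":-0.13,"wx":0,"wy":0,"wz":0,"jaw":-0.5}
    - {"x":0,"y":0,"z":-0.13,"wx":0,"wy":0,"wz":0,"jaw":-0.5}
    - {"x":0,"y":0,"z":-0.13,"wx":0,"wy":0,"wz":0,"jaw":-0.5}

```text
time: 20.35
position: [0.3908, -0.3379, 0.1828]
tool_rot: [-0.204, 3.133, -0.001]
ft_force: [-0.7, -0.5, -0.8]
grip_width: 0.752
```

```bash
python3 - <<'E'
from bench import ctrl
from h import *
s=ctrl.get_state();print(s["time"],s["position"],s["grip_width"],s["joint_positions"])
for y in(-83,97): print(go(s,[.5957,-.0037,.18],y))
print(go(s,[.47,.10,.28],7))
E
```

```text
20.35 [ 0.39080681 -0.33792578  0.18283395] 0.7520015467659292 [-0.14520837  0.05976937  0.84487366  1.85968125 -0.04866447  1.24058951
  2.41546822]
(array([-0.2465,  0.3048,  0.0032]), array([ 0.1,  0.1, 90.5]))
(array([-0.2465,  0.3048,  0.0032]), array([ -0.1,   0.1, -89.5]))
(array([-0.1356,  0.4239, -0.0971]), array([-0. ,  0.1,  0.5]))
```

step_arm:
  plan:
    - {"x":-0.03,"y":0.037,"z":0,"wx":0,"wy":0,"wz":8,"jaw":-0.5}
    - {"x":-0.06,"y":0.075,"z":0,"wx":0,"wy":0,"wz":16,"jaw":-0.5}
    - {"x":-0.09,"y":0.11,"z":0,"wx":0,"wy":0,"wz":24,"jaw":-0.5}
    - {"x":-0.12,"y":0.15,"z":0,"wx":0,"wy":0,"wz":32,"jaw":-0.5}
    - {"x":-0.15,"y":0.187,"z":0,"wx":0,"wy":0,"wz":40,"jaw":-0.5}
    - {"x":-0.18,"y":0.225,"z":0,"wx":0,"wy":0,"wz":48,"jaw":-0.5}
    - {"x":-0.21,"y":0.26,"z":0,"wx":0,"wy":0,"wz":56,"jaw":-0.5}
    - {"x":-0.235,"y":0.29,"z":0,"wx":0,"wy":0,"wz":64,"jaw":-0.5}
    - {"x":-0.2465,"y":0.305,"z":0.003,"wx":0,"wy":0,"wz":72,"jaw":-0.5}
    - {"x":-0.2465,"y":0.305,"z":0.003,"wx":0,"wy":0,"wz":80,"jaw":-0.5}
    - {"x":-0.2465,"y":0.305,"z":0.003,"wx":0,"wy":0,"wz":86,"jaw":-0.5}
    - {"x":-0.2465,"y":0.305,"z":0.003,"wx":0,"wy":0,"wz":90.5,"jaw":-0.5}
    - {"x":-0.2465,"y":0.305,"z":0.003,"wx":0,"wy":0,"wz":90.5,"jaw":-0.5}
    - {"x":-0.2465,"y":0.305,"z":0.003,"wx":0,"wy":0,"wz":90.5,"jaw":-0.5}
    - {"x":-0.2465,"y":0.305,"z":0.003,"wx":0,"wy":0,"wz":90.5,"jaw":-0.5}
    - {"x":-0.2465,"y":0.305,"z":0.003,"wx":0,"wy":0,"wz":90.5,"jaw":-0.5}
    - {"x":-0.2465,"y":0.305,"z":0.003,"wx":0,"wy":0,"wz":90.5,"jaw":-0.5}

```text
time: 22.05
position: [0.5951, -0.0034, 0.179]
tool_rot: [-2.082, -2.352, -0.0]
ft_force: [0.5, -0.1, 0.2]
grip_width: 0.752
```

```bash
python3 - <<'E'
from bench import ctrl
from h import *
s=ctrl.get_state();print(s["time"],s["position"],s["grip_width"],s["joint_positions"],s["ft_force"])
print(go(s,[.5957,-.0037,.011],-83))
im=ctrl.get_image("top");cv2.imwrite("pics/top2.png",im);cv2.imwrite("pics/crop2.png",cv2.resize(im[120:310,210:500],None,fx=2.7,fy=2.7,interpolation=cv2.INTER_CUBIC))
E
```

```text
22.05 [ 0.59506967 -0.00341404  0.1790117 ] 0.751550768612263 [-0.60307685  0.26295511  0.66814084  1.67409728 -0.1699506   1.26344949
  0.22156291] [ 0.45762873 -0.06975771  0.24132891]
(array([-0.0004,  0.0006,  0.168 ]), array([ 0., -0., -0.]))
```

View pics/crop2.png

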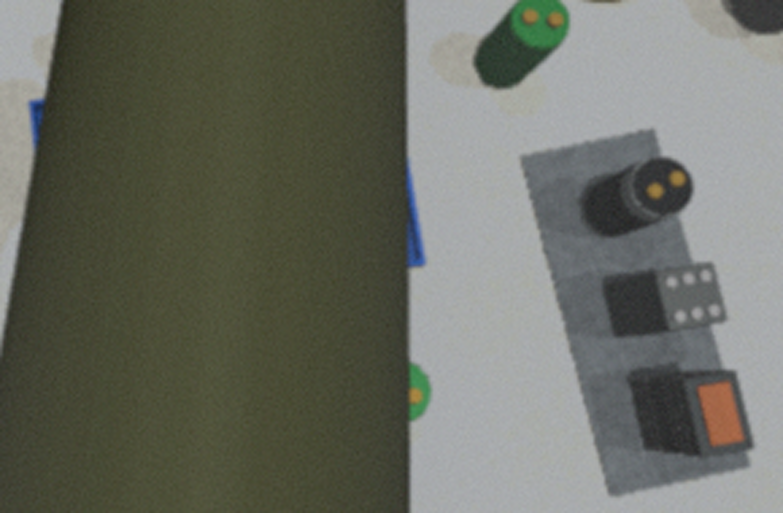

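All three parts stand upright on the mat: capacitor base at crop (607,205), module base at (633,303), transformer base at (662,410). Now the housing.

step_arm:
  plan:
    - {"x":0,"y":0.0005,"z":0.04,"wx":0,"wy":0,"wz":0,"jaw":-0.5}
    - {"x":0,"y":0.0005,"z":0.08,"wx":0,"wy":0,"wz":0,"jaw":-0.5}
    - {"x":0,"y":0.0005,"z":0.11,"wx":0,"wy":0,"wz":0,"jaw":-0.5}
    - {"x":0,"y":0.0005,"z":0.13,"wx":0,"wy":0,"wz":0,"jaw":-0.5}
    - {"x":0,"y":0.0005,"z":0.15,"wx":0,"wy":0,"wz":0,"jaw":-0.5}
    - {"x":0,"y":0.0005,"z":0.162,"wx":0,"wy":0,"wz":0,"jaw":-0.5}
    - {"x":0,"y":0.0005,"z":0.168,"wx":0,"wy":0,"wz":0,"jaw":-0.5}
    - {"x":0,"y":0.0005,"z":0.168,"wx":0,"wy":0,"wz":0,"jaw":-0.5}
    - {"x":0,"y":0.0005,"z":0.168,"wx":0,"wy":0,"wz":0,"jaw":-0.5}
    - {"x":0,"y":0.0005,"z":0.168,"wx":0,"wy":0,"wz":0,"jaw":-0.5}
    - {"x":0,"y":0.0005,"z":0.168,"wx":0,"wy":0,"wz":0,"jaw":0.3}
    - {"x":0,"y":0.0005,"z":0.168,"wx":0,"wy":0,"wz":0,"jaw":0.3}
    - {"x":0,"y":0.0005,"z":0.168,"wx":0,"wy":0,"wz":0,"jaw":0.3}
    - {"x":0,"y":0.0005,"z":0.168,"wx":0,"wy":0,"wz":0,"jaw":0.3}
    - {"x":0,"y":0.0005,"z":0.168,"wx":0,"wy":0,"wz":0,"jaw":0.3}
    - {"x":0,"y":0.0005,"z":0.168,"wx":0,"wy":0,"wz":0,"jaw":0.3}
  newtons: 30

```text
time: 23.7
position: [0.5957, -0.0032, 0.0112]
tool_rot: [2.083, 2.352, 0.0]
ft_force: [-0.8, 0.5, 1.2]
grip_width: 0.479
```

```bash
python3 - <<'E'
from bench import ctrl
from h import *
s=ctrl.get_state();print(s["time"],s["position"],s["grip_width"]*87,s["ft_force"]);np.savez("pick_hou.npz",position=s["position"],tool_rot=s["tool_rot"])
h=np.array([.5957,-.0037]); off=h-s["position"][:2]; print("off",off)
print(go(s,[.4965,.3215,s["position"][2]+.006],-92.5))
E
```

```text
23.7 [ 0.59573609 -0.00324072  0.01119841] 41.64307617840864 [-0.76951967  0.45779364  1.15806379]
off [-3.60921269e-05 -4.59282910e-04]
(array([ 0.3344, -0.0593, -0.006 ]), array([ 0. , -0. ,  9.4]))
```

step_arm:
  plan:
    - {"x":0,"y":0,"z":-0.02,"wx":0,"wy":0,"wz":0,"jaw":0.3}
    - {"x":0,"y":0,"z":-0.05,"wx":0,"wy":0,"wz":0,"jaw":0.3}
    - {"x":0,"y":0,"z":-0.08,"wx":0,"wy":0,"wz":0,"jaw":0.3}
    - {"x":0.03,"y":-0.005,"z":-0.08,"wx":0,"wy":0,"wz":1,"jaw":0.3}
    - {"x":0.07,"y":-0.012,"z":-0.08,"wx":0,"wy":0,"wz":2,"jaw":0.3}
    - {"x":0.11,"y":-0.02,"z":-0.08,"wx":0,"wy":0,"wz":3,"jaw":0.3}
    - {"x":0.15,"y":-0.027,"z":-0.08,"wx":0,"wy":0,"wz":4,"jaw":0.3}
    - {"x":0.19,"y":-0.034,"z":-0.08,"wx":0,"wy":0,"wz":5,"jaw":0.3}
    - {"x":0.23,"y":-0.041,"z":-0.08,"wx":0,"wy":0,"wz":6,"jaw":0.3}
    - {"x":0.27,"y":-0.048,"z":-0.08,"wx":0,"wy":0,"wz":7,"jaw":0.3}
    - {"x":0.305,"y":-0.054,"z":-0.08,"wx":0,"wy":0,"wz":8.5,"jaw":0.3}
    - {"x":0.325,"y":-0.058,"z":-0.08,"wx":0,"wy":0,"wz":9.4,"jaw":0.3}
    - {"x":0.3345,"y":-0.0595,"z":-0.08,"wx":0,"wy":0,"wz":9.4,"jaw":0.3}
    - {"x":0.3345,"y":-0.0595,"z":-0.08,"wx":0,"wy":0,"wz":9.4,"jaw":0.3}
    - {"x":0.3345,"y":-0.0595,"z":-0.08,"wx":0,"wy":0,"wz":9.4,"jaw":0.3}
    - {"x":0.3345,"y":-0.0595,"z":-0.08,"wx":0,"wy":0,"wz":9.4,"jaw":0.3}
    - {"x":0.3345,"y":-0.0595,"z":-0.08,"wx":0,"wy":0,"wz":9.4,"jaw":0.3}
    - {"x":0.3345,"y":-0.0595,"z":-0.08,"wx":0,"wy":0,"wz":9.4,"jaw":0.3}

```text
time: 25.5
position: [0.4966, 0.3206, 0.0912]
tool_rot: [2.27, 2.171, 0.0]
ft_force: [0.3, -1.5, -2.1]
grip_width: 0.475
```

```bash
python3 - <<'E'
from bench import ctrl
from h import *
s=ctrl.get_state();print(s["time"],s["position"],s["grip_width"]*87,s["ft_force"])
z=np.load("pick_hou.npz")["position"][2]
print(go(s,[.4965,.3215,z+.006],-92.5))
E
python3 look.py w3
```

```text
25.5 [0.49661836 0.32058571 0.09120908] 41.36120400639818 [ 0.32806166 -1.52426901 -2.1035932 ]
(array([ 0.0009, -0.0002,  0.074 ]), array([ 0., -0., -0.]))
25.5 [0.49661836 0.32058571 0.09120908] [2.27015320e+00 2.17145460e+00 3.08640211e-04] [-1.06027745  0.3201803   0.5241783   1.77418149 -0.17813311  1.09417092
 -0.52045767]
```

View pics/w3v.png

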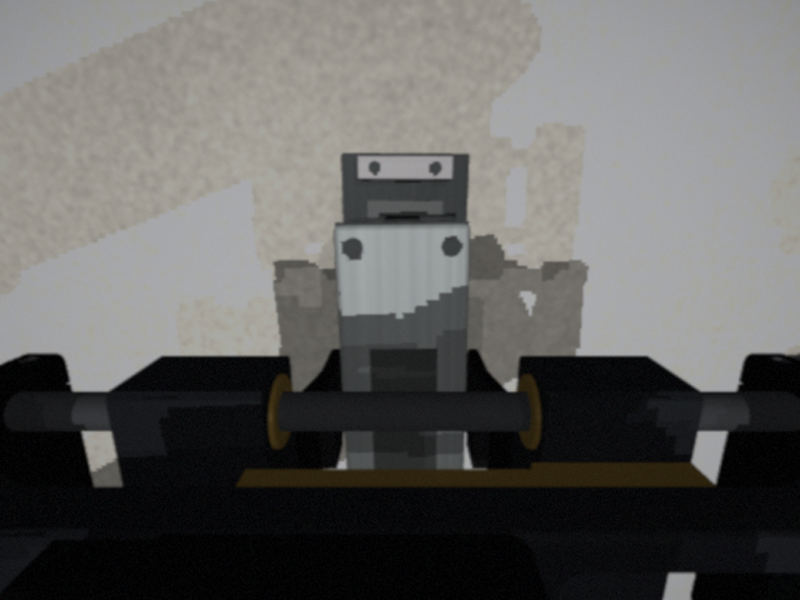

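The wrist view shows the held housing in line with the fixture: fixture end at (342..468,154), housing's near top edge at (335..468,223). I check the relation numerically.

```bash
python3 - <<'E'
from bench import ctrl
from h import *
s=dict(np.load("w3.npz"))
u=lambda uv,z:unproj(ctrl,"wrist",np.array(uv)*.7-.15,z,s)
f=u([(342,154),(468,154)],.01);h=u([(335,224),(468,221)],.124);g=u([(358,179),(453,179)],.022)
y=R.from_euler("z",-2.5,degrees=True).apply([0,1,0])
print("fix end",f.round(4),"centre",(f.mean(0)-.09*y).round(4),"stop inner->centre",(g.mean(0)-.076*y).round(4))
print("hous end",h.round(4),"centre",(h.mean(0)-.065*y).round(4))
E
```

```text
fix end [[0.4658 0.4158 0.01  ]
 [0.5343 0.4127 0.01  ]] centre [0.4961 0.3243 0.01  ] stop inner->centre [0.4964 0.3249 0.022 ]
hous end [[0.4773 0.3855 0.124 ]
 [0.5175 0.3846 0.124 ]] centre [0.4946 0.3201 0.124 ]
```

step_arm:
  plan:
    - {"x":0.0025,"y":0,"z":0.02,"wx":0,"wy":0,"wz":0.5,"jaw":0.3}
    - {"x":0.0025,"y":0,"z":0.045,"wx":0,"wy":0,"wz":0.5,"jaw":0.3}
    - {"x":0.0025,"y":0,"z":0.06,"wx":0,"wy":0,"wz":0.5,"jaw":0.3}
    - {"x":0.0025,"y":0,"z":0.068,"wx":0,"wy":0,"wz":0.5,"jaw":0.3}
    - {"x":0.0025,"y":0,"z":0.0715,"wx":0,"wy":0,"wz":0.5,"jaw":0.3}
    - {"x":0.0025,"y":0,"z":0.0735,"wx":0,"wy":0,"wz":0.5,"jaw":0.3}
    - {"x":0.0025,"y":0,"z":0.0735,"wx":0,"wy":0,"wz":0.5,"jaw":0.3}
    - {"x":0.0025,"y":0,"z":0.0735,"wx":0,"wy":0,"wz":0.5,"jaw":0.3}
    - {"x":0.0025,"y":0,"z":0.0735,"wx":0,"wy":0,"wz":0.5,"jaw":0.3}
    - {"x":0.0025,"y":0,"z":0.0735,"wx":0,"wy":0,"wz":0.5,"jaw":0.3}
    - {"x":0.0025,"y":0,"z":0.0735,"wx":0,"wy":0,"wz":0.5,"jaw":0.3}

```text
time: 26.65
position: [0.4963, 0.3242, 0.0178]
tool_rot: [-2.278, -2.163, -0.001]
ft_force: [-0.6, 0.5, -2.3]
grip_width: 0.475
```

step_arm:
  plan:
    - {"x":0,"y":0,"z":0.0003,"wx":0,"wy":0,"wz":0,"jaw":0.3}
    - {"x":0,"y":0,"z":0.0003,"wx":0,"wy":0,"wz":0,"jaw":0.3}
    - {"x":0,"y":0,"z":0.0003,"wx":0,"wy":0,"wz":0,"jaw":-0.5}
    - {"x":0,"y":0,"z":0.0003,"wx":0,"wy":0,"wz":0,"jaw":-0.5}
    - {"x":0,"y":0,"z":0.0003,"wx":0,"wy":0,"wz":0,"jaw":-0.5}
    - {"x":0,"y":0,"z":0.0003,"wx":0,"wy":0,"wz":0,"jaw":-0.5}
    - {"x":0,"y":0,"z":0.0003,"wx":0,"wy":0,"wz":0,"jaw":-0.5}
    - {"x":0,"y":0,"z":0.0003,"wx":0,"wy":0,"wz":0,"jaw":-0.5}
    - {"x":0,"y":0,"z":-0.02,"wx":0,"wy":0,"wz":0,"jaw":-0.5}
    - {"x":0,"y":0,"z":-0.05,"wx":0,"wy":0,"wz":0,"jaw":-0.5}
    - {"x":0,"y":0,"z":-0.09,"wx":0,"wy":0,"wz":0,"jaw":-0.5}
    - {"x":0,"y":0,"z":-0.13,"wx":0,"wy":0,"wz":0,"jaw":-0.5}
    - {"x":0,"y":0,"z":-0.165,"wx":0,"wy":0,"wz":0,"jaw":-0.5}
    - {"x":0,"y":0,"z":-0.165,"wx":0,"wy":0,"wz":0,"jaw":-0.5}
    - {"x":0,"y":0,"z":-0.165,"wx":0,"wy":0,"wz":0,"jaw":-0.5}

```text
time: 28.15
position: [0.4965, 0.3243, 0.1833]
tool_rot: [-2.278, -2.163, -0.003]
ft_force: [0.1, -1.1, -0.5]
grip_width: 0.751
```

```bash
python3 - <<'E'
from bench import ctrl
from h import *
s=ctrl.get_state();print(s["time"],s["position"],s["grip_width"]*87,s["ft_force"])
print(go(s,[.390,-.338,.183],7.5))
im=ctrl.get_image("top");cv2.imwrite("pics/top3.png",im);cv2.imwrite("pics/crop3.png",cv2.resize(im[120:310,80:380],None,fx=2.65,fy=2.65,interpolation=cv2.INTER_CUBIC))
E
python3 look.py w4
```

```text
28.15 [0.49653425 0.32432239 0.18333569] 65.31403934443306 [ 0.12140532 -1.11360593 -0.54283251]
(array([-0.6669, -0.0723, -0.0008]), array([ 1.000e-01, -0.000e+00, -1.005e+02]))
28.2 [0.49573842 0.32385193 0.18191983] [-2.27767253e+00 -2.16329958e+00  1.29064008e-03] [-1.08876461  0.23932666  0.54447441  1.67362588 -0.12924038  1.26548373
 -0.56935818]
```

View pics/crop3.png

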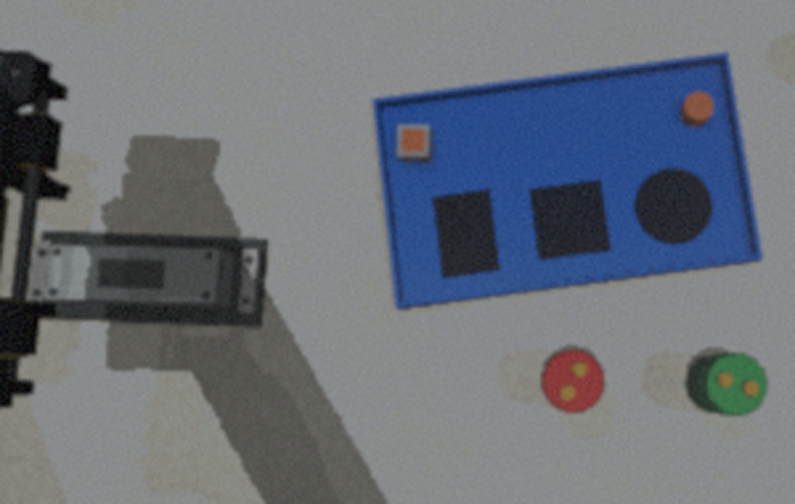

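View pics/w4v.png

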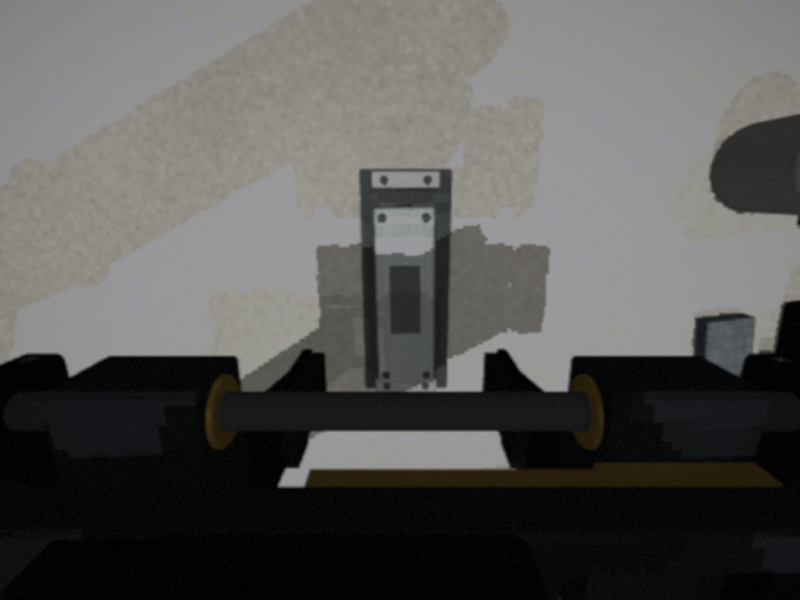

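The housing lies between the stops, at view (374..435, 208..388). The three pads are now clear at crop (466,234), (570,220) and (673,206).

```bash
python3 - <<'E'
from bench import ctrl
from h import *
s=dict(np.load("w4.npz"))
u=lambda uv,z:unproj(ctrl,"wrist",np.array(uv)*.7-.15,z,s)
y=R.from_euler("z",-2.5,degrees=True).apply([0,1,0])
f=u([(361,170),(451,170)],.01);h=u([(374,208),(435,208)],.05)
print("fixc",(f.mean(0)-.09*y).round(4),"housc",(h.mean(0)-.065*y).round(4))
t=lambda uv,z:unproj(ctrl,"top",np.array(uv,float)/2.65-.5+.5/2.65+[80,120],z)
for n,q in dict(obl=[(433,198),(490,190),(498,270),(442,278)],sq=[(531,188),(602,181),(609,250),(540,259)],rnd=[(673,206)]).items():
    p=t(q,.006);e=p-np.roll(p,-1,0);print(n,p.mean(0).round(4),np.degrees(np.arctan2(e[:,1],e[:,0])).round(1),np.linalg.norm(e,axis=1).round(3))
r=t([(398,126),(431,126),(431,159),(398,159)],.032);print("relay",r.mean(0).round(4))
# housing: -y end top edge & fixture -y end
print("hous -y end",t([(219,245),(221,310)],.05).round(4).tolist(),"stop inner",t([(237,247),(237,315)],.022).round(4).tolist(),"fix end",t([(267,240),(263,326)],.01).round(4).tolist())
for n in("cap","mod","tra"): print(n,np.load(f"pick_{n}.npz")["position"].round(4))
E
```

```text
fixc [0.4965 0.3239 0.01  ] housc [0.4951 0.3224 0.05  ]
obl [0.5293 0.0736 0.006 ] [  97.3    5.2  -82.6 -173.6] [0.046 0.065 0.045 0.065]
sq [ 0.5398 -0.0105  0.006 ] [  94.9    4.3  -83.3 -173.6] [0.058 0.056 0.056 0.058]
rnd [ 0.5494 -0.093   0.006 ] [0.] [0.]
relay [0.5987 0.1119 0.032 ]
hous -y end [[0.517, 0.2576, 0.05], [0.4678, 0.2544, 0.05]] stop inner [[0.519, 0.2522, 0.022], [0.4657, 0.2505, 0.022]] fix end [[0.5259, 0.2319, 0.01], [0.4576, 0.2332, 0.01]]
cap [ 0.5489 -0.0917  0.0597]
mod [ 0.5386 -0.0074  0.0577]
tra [0.5283 0.0761 0.0546]
```

Housing and fixture centres agree within about 2 mm. Now I bring the transformer back.

step_arm:
  plan:
    - {"x":-0.04,"y":0,"z":0,"wx":0,"wy":0,"wz":-8,"jaw":-0.5}
    - {"x":-0.085,"y":0,"z":0,"wx":0,"wy":0,"wz":-16,"jaw":-0.5}
    - {"x":-0.13,"y":0,"z":0,"wx":0,"wy":0,"wz":-24,"jaw":-0.5}
    - {"x":-0.175,"y":0,"z":0,"wx":0,"wy":0,"wz":-32,"jaw":-0.5}
    - {"x":-0.22,"y":0,"z":0,"wx":0,"wy":0,"wz":-40,"jaw":-0.5}
    - {"x":-0.265,"y":0,"z":0,"wx":0,"wy":0,"wz":-48,"jaw":-0.5}
    - {"x":-0.31,"y":0,"z":0,"wx":0,"wy":0,"wz":-56,"jaw":-0.5}
    - {"x":-0.355,"y":0,"z":0,"wx":0,"wy":0,"wz":-64,"jaw":-0.5}
    - {"x":-0.4,"y":0,"z":0,"wx":0,"wy":0,"wz":-72,"jaw":-0.5}
    - {"x":-0.445,"y":-0.012,"z":0,"wx":0,"wy":0,"wz":-80,"jaw":-0.5}
    - {"x":-0.49,"y":-0.025,"z":0,"wx":0,"wy":0,"wz":-88,"jaw":-0.5}
    - {"x":-0.535,"y":-0.036,"z":0,"wx":0,"wy":0,"wz":-95,"jaw":-0.5}
    - {"x":-0.58,"y":-0.048,"z":0,"wx":0,"wy":0,"wz":-100.5,"jaw":-0.5}
    - {"x":-0.625,"y":-0.06,"z":0,"wx":0,"wy":0,"wz":-100.5,"jaw":-0.5}
    - {"x":-0.667,"y":-0.072,"z":0,"wx":0,"wy":0,"wz":-100.5,"jaw":-0.5}
    - {"x":-0.667,"y":-0.072,"z":0,"wx":0,"wy":0,"wz":-100.5,"jaw":-0.5}
    - {"x":-0.667,"y":-0.072,"z":0,"wx":0,"wy":0,"wz":-100.5,"jaw":-0.5}
    - {"x":-0.667,"y":-0.072,"z":0,"wx":0,"wy":0,"wz":-100.5,"jaw":-0.5}
    - {"x":-0.667,"y":-0.072,"z":0,"wx":0,"wy":0,"wz":-100.5,"jaw":-0.5}
    - {"x":-0.667,"y":-0.072,"z":0,"wx":0,"wy":0,"wz":-100.5,"jaw":-0.5}
  newtons: 25

```text
time: 30.25
position: [0.3908, -0.3368, 0.1823]
tool_rot: [-0.211, 3.134, 0.001]
ft_force: [0.2, -0.2, 0.1]
grip_width: 0.749
```

```bash
python3 - <<'E'
from bench import ctrl
from h import *
s=ctrl.get_state();print(s["time"],s["position"],s["grip_width"]*87,s["ft_force"],s["joint_positions"].round(2))
print(go(s,[.3907,-.338,.053],7.3))
E
```

```text
30.25 [ 0.39076914 -0.33682923  0.18233861] 65.14672847248065 [ 0.24435934 -0.18818852  0.1394739 ] [-0.46  0.09  1.19  1.87 -0.09  1.24  2.46]
(array([ 0.0003, -0.0013,  0.1293]), array([0.1, 0. , 0.4]))
```

step_arm:
  plan:
    - {"x":0,"y":-0.0005,"z":0.03,"wx":0,"wy":0,"wz":0.4,"jaw":-0.5}
    - {"x":0,"y":-0.0005,"z":0.06,"wx":0,"wy":0,"wz":0.4,"jaw":-0.5}
    - {"x":0,"y":-0.0005,"z":0.09,"wx":0,"wy":0,"wz":0.4,"jaw":-0.5}
    - {"x":0,"y":-0.0005,"z":0.115,"wx":0,"wy":0,"wz":0.4,"jaw":-0.5}
    - {"x":0,"y":-0.0005,"z":0.129,"wx":0,"wy":0,"wz":0.4,"jaw":-0.5}
    - {"x":0,"y":-0.0005,"z":0.129,"wx":0,"wy":0,"wz":0.4,"jaw":-0.5}
    - {"x":0,"y":-0.0005,"z":0.129,"wx":0,"wy":0,"wz":0.4,"jaw":-0.5}
    - {"x":0,"y":-0.0005,"z":0.129,"wx":0,"wy":0,"wz":0.4,"jaw":-0.5}
    - {"x":0,"y":-0.0005,"z":0.129,"wx":0,"wy":0,"wz":0.4,"jaw":0.4}
    - {"x":0,"y":-0.0005,"z":0.129,"wx":0,"wy":0,"wz":0.4,"jaw":0.4}
    - {"x":0,"y":-0.0005,"z":0.129,"wx":0,"wy":0,"wz":0.4,"jaw":0.4}
    - {"x":0,"y":-0.0005,"z":0.129,"wx":0,"wy":0,"wz":0.4,"jaw":0.4}
    - {"x":0,"y":-0.0005,"z":0.129,"wx":0,"wy":0,"wz":0.4,"jaw":0.4}
    - {"x":0,"y":-0.0005,"z":0.129,"wx":0,"wy":0,"wz":0.4,"jaw":0.4}
    - {"x":0,"y":-0.0005,"z":0.129,"wx":0,"wy":0,"wz":0.4,"jaw":0.4}

```text
time: 31.75
position: [0.3901, -0.3387, 0.0536]
tool_rot: [-0.196, 3.135, 0.001]
ft_force: [-0.3, 0.8, 2.0]
grip_width: 0.438
```

```bash
python3 - <<'E'
from bench import ctrl
from h import *
s=ctrl.get_state();print(s["time"],s["position"],s["grip_width"]*87,s["ft_force"],s["joint_positions"].round(2));np.savez("p2_tra.npz",position=s["position"])
print(go(s,[.5288,.0748,s["position"][2]+.003],6.8))
E
```

```text
31.75 [ 0.39010148 -0.33873466  0.05364184] 38.09401672492631 [-0.31410977  0.78976789  1.96853689] [-0.26  0.32  1.05  2.   -0.33  1.01  2.65]
(array([-0.1891,  0.3931, -0.0028]), array([0. , 0. , 0.3]))
```

step_arm:
  plan:
    - {"x":0,"y":0,"z":-0.03,"wx":0,"wy":0,"wz":0.2,"jaw":0.4}
    - {"x":0,"y":0,"z":-0.065,"wx":0,"wy":0,"wz":0.3,"jaw":0.4}
    - {"x":0,"y":0,"z":-0.1,"wx":0,"wy":0,"wz":0.3,"jaw":0.4}
    - {"x":0,"y":0,"z":-0.13,"wx":0,"wy":0,"wz":0.3,"jaw":0.4}
    - {"x":-0.015,"y":0.03,"z":-0.13,"wx":0,"wy":0,"wz":0.3,"jaw":0.4}
    - {"x":-0.035,"y":0.07,"z":-0.13,"wx":0,"wy":0,"wz":0.3,"jaw":0.4}
    - {"x":-0.055,"y":0.11,"z":-0.13,"wx":0,"wy":0,"wz":0.3,"jaw":0.4}
    - {"x":-0.075,"y":0.15,"z":-0.13,"wx":0,"wy":0,"wz":0.3,"jaw":0.4}
    - {"x":-0.094,"y":0.195,"z":-0.13,"wx":0,"wy":0,"wz":0.3,"jaw":0.4}
    - {"x":-0.115,"y":0.24,"z":-0.13,"wx":0,"wy":0,"wz":0.3,"jaw":0.4}
    - {"x":-0.136,"y":0.285,"z":-0.13,"wx":0,"wy":0,"wz":0.3,"jaw":0.4}
    - {"x":-0.158,"y":0.33,"z":-0.13,"wx":0,"wy":0,"wz":0.3,"jaw":0.4}
    - {"x":-0.177,"y":0.365,"z":-0.13,"wx":0,"wy":0,"wz":0.3,"jaw":0.4}
    - {"x":-0.187,"y":0.388,"z":-0.13,"wx":0,"wy":0,"wz":0.3,"jaw":0.4}
    - {"x":-0.189,"y":0.393,"z":-0.13,"wx":0,"wy":0,"wz":0.3,"jaw":0.4}
    - {"x":-0.189,"y":0.393,"z":-0.13,"wx":0,"wy":0,"wz":0.3,"jaw":0.4}
    - {"x":-0.189,"y":0.393,"z":-0.13,"wx":0,"wy":0,"wz":0.3,"jaw":0.4}
    - {"x":-0.189,"y":0.393,"z":-0.13,"wx":0,"wy":0,"wz":0.3,"jaw":0.4}
    - {"x":-0.189,"y":0.393,"z":-0.13,"wx":0,"wy":0,"wz":0.3,"jaw":0.4}

```text
time: 33.65
position: [0.5285, 0.0731, 0.1837]
tool_rot: [-0.184, 3.136, 0.001]
ft_force: [0.0, -0.2, -1.3]
grip_width: 0.439
```

```bash
python3 - <<'E'
from bench import ctrl
from h import *
s=ctrl.get_state();print(s["time"],s["position"],s["grip_width"]*87,s["ft_force"],s["joint_positions"].round(2))
print(go(s,[.5288,.0748,np.load("p2_tra.npz")["position"][2]+.003],6.8))
E
```

```text
33.65 [0.52849058 0.07305763 0.18374675] 38.18643000835815 [ 0.00361954 -0.20705057 -1.30584167] [-0.87  0.11  0.73  1.82 -0.07  1.25  1.57]
(array([-0.0005,  0.0016,  0.1271]), array([ 0. ,  0. , -0.1]))
```

step_arm:
  plan:
    - {"x":0,"y":0,"z":0.03,"wx":0,"wy":0,"wz":0,"jaw":0.4}
    - {"x":0,"y":0,"z":0.06,"wx":0,"wy":0,"wz":0,"jaw":0.4}
    - {"x":0,"y":0,"z":0.09,"wx":0,"wy":0,"wz":0,"jaw":0.4}
    - {"x":0,"y":0,"z":0.11,"wx":0,"wy":0,"wz":0,"jaw":0.4}
    - {"x":0,"y":0,"z":0.12,"wx":0,"wy":0,"wz":0,"jaw":0.4}
    - {"x":0,"y":0,"z":0.124,"wx":0,"wy":0,"wz":0,"jaw":0.4}
    - {"x":0,"y":0,"z":0.127,"wx":0,"wy":0,"wz":0,"jaw":0.4}
    - {"x":0,"y":0,"z":0.127,"wx":0,"wy":0,"wz":0,"jaw":0.4}
    - {"x":0,"y":0,"z":0.127,"wx":0,"wy":0,"wz":0,"jaw":0.4}
    - {"x":0,"y":0,"z":0.127,"wx":0,"wy":0,"wz":0,"jaw":0.4}
    - {"x":0,"y":0,"z":0.127,"wx":0,"wy":0,"wz":0,"jaw":0.4}
    - {"x":0,"y":0,"z":0.127,"wx":0,"wy":0,"wz":0,"jaw":0.4}

```text
time: 34.85
position: [0.5288, 0.0747, 0.0568]
tool_rot: [-0.188, 3.136, 0.0]
ft_force: [0.4, 0.2, -2.1]
grip_width: 0.438
```

step_arm:
  plan:
    - {"x":0,"y":0,"z":0.0005,"wx":0,"wy":0,"wz":0,"jaw":0.4}
    - {"x":0,"y":0,"z":0.0005,"wx":0,"wy":0,"wz":0,"jaw":0.4}
    - {"x":0,"y":0,"z":0.0005,"wx":0,"wy":0,"wz":0,"jaw":-0.5}
    - {"x":0,"y":0,"z":0.0005,"wx":0,"wy":0,"wz":0,"jaw":-0.5}
    - {"x":0,"y":0,"z":0.0005,"wx":0,"wy":0,"wz":0,"jaw":-0.5}
    - {"x":0,"y":0,"z":0.0005,"wx":0,"wy":0,"wz":0,"jaw":-0.5}
    - {"x":0,"y":0,"z":0.0005,"wx":0,"wy":0,"wz":0,"jaw":-0.5}
    - {"x":0,"y":0,"z":0.0005,"wx":0,"wy":0,"wz":0,"jaw":-0.5}
    - {"x":0,"y":0,"z":-0.02,"wx":0,"wy":0,"wz":0,"jaw":-0.5}
    - {"x":0,"y":0,"z":-0.05,"wx":0,"wy":0,"wz":0,"jaw":-0.5}
    - {"x":0,"y":0,"z":-0.09,"wx":0,"wy":0,"wz":0,"jaw":-0.5}
    - {"x":0,"y":0,"z":-0.125,"wx":0,"wy":0,"wz":0,"jaw":-0.5}
    - {"x":0,"y":0,"z":-0.125,"wx":0,"wy":0,"wz":0,"jaw":-0.5}
    - {"x":0,"y":0,"z":-0.125,"wx":0,"wy":0,"wz":0,"jaw":-0.5}

```text
time: 36.25
position: [0.529, 0.0748, 0.1822]
tool_rot: [-0.188, 3.134, 0.002]
ft_force: [0.2, -0.2, -1.0]
grip_width: 0.749
```

```bash
python3 - <<'E'
from bench import ctrl
from h import *
s=ctrl.get_state();print(s["time"],s["position"],s["grip_width"]*87,s["ft_force"],s["joint_positions"].round(2))
print(go(s,[.4695,-.3235,.0555],6.6))
E
```

```text
36.25 [0.52902875 0.07482921 0.18217157] 65.12918859572953 [ 0.2230384  -0.20235259 -1.00739957] [-0.88  0.11  0.74  1.82 -0.08  1.24  1.57]
(array([ 0.1068, -0.3885,  0.1261]), array([0.1, 0.1, 0.3]))
```

step_arm:
  plan:
    - {"x":0.013,"y":-0.048,"z":0,"wx":0,"wy":0,"wz":0.2,"jaw":-0.5}
    - {"x":0.026,"y":-0.096,"z":0,"wx":0,"wy":0,"wz":0.2,"jaw":-0.5}
    - {"x":0.039,"y":-0.144,"z":0,"wx":0,"wy":0,"wz":0.2,"jaw":-0.5}
    - {"x":0.052,"y":-0.192,"z":0,"wx":0,"wy":0,"wz":0.2,"jaw":-0.5}
    - {"x":0.065,"y":-0.24,"z":0,"wx":0,"wy":0,"wz":0.2,"jaw":-0.5}
    - {"x":0.079,"y":-0.288,"z":0,"wx":0,"wy":0,"wz":0.2,"jaw":-0.5}
    - {"x":0.092,"y":-0.336,"z":0,"wx":0,"wy":0,"wz":0.2,"jaw":-0.5}
    - {"x":0.103,"y":-0.375,"z":0,"wx":0,"wy":0,"wz":0.2,"jaw":-0.5}
    - {"x":0.107,"y":-0.3885,"z":0,"wx":0,"wy":0,"wz":0.2,"jaw":-0.5}
    - {"x":0.107,"y":-0.3885,"z":0,"wx":0,"wy":0,"wz":0.2,"jaw":-0.5}
    - {"x":0.107,"y":-0.3885,"z":0,"wx":0,"wy":0,"wz":0.2,"jaw":-0.5}
    - {"x":0.107,"y":-0.3885,"z":0,"wx":0,"wy":0,"wz":0.2,"jaw":-0.5}
    - {"x":0.107,"y":-0.3885,"z":0.03,"wx":0,"wy":0,"wz":0.2,"jaw":-0.5}
    - {"x":0.107,"y":-0.3885,"z":0.06,"wx":0,"wy":0,"wz":0.2,"jaw":-0.5}
    - {"x":0.107,"y":-0.3885,"z":0.09,"wx":0,"wy":0,"wz":0.2,"jaw":-0.5}
    - {"x":0.107,"y":-0.3885,"z":0.115,"wx":0,"wy":0,"wz":0.2,"jaw":-0.5}
    - {"x":0.107,"y":-0.3885,"z":0.126,"wx":0,"wy":0,"wz":0.2,"jaw":-0.5}
    - {"x":0.107,"y":-0.3885,"z":0.126,"wx":0,"wy":0,"wz":0.2,"jaw":-0.5}
    - {"x":0.107,"y":-0.3885,"z":0.126,"wx":0,"wy":0,"wz":0.2,"jaw":-0.5}
    - {"x":0.107,"y":-0.3885,"z":0.126,"wx":0,"wy":0,"wz":0.2,"jaw":-0.5}

```text
time: 38.25
position: [0.4699, -0.3242, 0.057]
tool_rot: [-0.183, 3.134, -0.002]
ft_force: [-0.7, 0.5, 0.9]
grip_width: 0.754
```

step_arm:
  plan:
    - {"x":0,"y":0,"z":0,"wx":0,"wy":0,"wz":0,"jaw":-0.5}
    - {"x":0,"y":0,"z":0,"wx":0,"wy":0,"wz":0,"jaw":0.3}
    - {"x":0,"y":0,"z":0,"wx":0,"wy":0,"wz":0,"jaw":0.3}
    - {"x":0,"y":0,"z":0,"wx":0,"wy":0,"wz":0,"jaw":0.3}
    - {"x":0,"y":0,"z":0,"wx":0,"wy":0,"wz":0,"jaw":0.3}
    - {"x":0,"y":0,"z":0,"wx":0,"wy":0,"wz":0,"jaw":0.3}

```text
time: 38.85
position: [0.4688, -0.3238, 0.0556]
tool_rot: [-0.182, 3.136, 0.0]
ft_force: [-1.0, 0.7, 0.5]
grip_width: 0.486
```

```bash
python3 - <<'E'
from bench import ctrl
from h import *
s=ctrl.get_state();print(s["time"],s["position"],s["grip_width"]*87,s["ft_force"],s["joint_positions"].round(2));np.savez("p2_mod.npz",position=s["position"])
print(go(s,[.539,-.0088,s["position"][2]+.003],6.8))
E
```

```text
38.85 [ 0.46876002 -0.32380202  0.05560331] 42.30837742805925 [-1.04316096  0.67788526  0.53527802] [-0.22  0.42  0.94  1.87 -0.39  1.05  2.56]
(array([-0.1062,  0.3048, -0.0029]), array([ 0. ,  0. , -0.2]))
```

step_arm:
  plan:
    - {"x":0,"y":0,"z":-0.02,"wx":0,"wy":0,"wz":0,"jaw":0.3}
    - {"x":0,"y":0,"z":-0.045,"wx":0,"wy":0,"wz":0,"jaw":0.3}
    - {"x":0,"y":0,"z":-0.065,"wx":0,"wy":0,"wz":0,"jaw":0.3}
    - {"x":-0.01,"y":0.03,"z":-0.065,"wx":0,"wy":0,"wz":0,"jaw":0.3}
    - {"x":-0.026,"y":0.075,"z":-0.065,"wx":0,"wy":0,"wz":0,"jaw":0.3}
    - {"x":-0.042,"y":0.12,"z":-0.065,"wx":0,"wy":0,"wz":0,"jaw":0.3}
    - {"x":-0.058,"y":0.165,"z":-0.065,"wx":0,"wy":0,"wz":0,"jaw":0.3}
    - {"x":-0.074,"y":0.21,"z":-0.065,"wx":0,"wy":0,"wz":0,"jaw":0.3}
    - {"x":-0.09,"y":0.255,"z":-0.065,"wx":0,"wy":0,"wz":0,"jaw":0.3}
    - {"x":-0.102,"y":0.29,"z":-0.065,"wx":0,"wy":0,"wz":0,"jaw":0.3}
    - {"x":-0.106,"y":0.305,"z":-0.065,"wx":0,"wy":0,"wz":0,"jaw":0.3}
    - {"x":-0.106,"y":0.305,"z":-0.065,"wx":0,"wy":0,"wz":0,"jaw":0.3}
    - {"x":-0.106,"y":0.305,"z":-0.065,"wx":0,"wy":0,"wz":0,"jaw":0.3}
    - {"x":-0.106,"y":0.305,"z":-0.04,"wx":0,"wy":0,"wz":0,"jaw":0.3}
    - {"x":-0.106,"y":0.305,"z":-0.02,"wx":0,"wy":0,"wz":0,"jaw":0.3}
    - {"x":-0.106,"y":0.305,"z":-0.009,"wx":0,"wy":0,"wz":0,"jaw":0.3}
    - {"x":-0.106,"y":0.305,"z":-0.0055,"wx":0,"wy":0,"wz":0,"jaw":0.3}
    - {"x":-0.106,"y":0.305,"z":-0.003,"wx":0,"wy":0,"wz":0,"jaw":0.3}
    - {"x":-0.106,"y":0.305,"z":-0.003,"wx":0,"wy":0,"wz":0,"jaw":0.3}
    - {"x":-0.106,"y":0.305,"z":-0.003,"wx":0,"wy":0,"wz":0,"jaw":0.3}

```text
time: 40.85
position: [0.5393, -0.0088, 0.0593]
tool_rot: [-0.182, 3.135, 0.0]
ft_force: [0.1, 0.1, -2.4]
grip_width: 0.488
```

step_arm:
  plan:
    - {"x":0,"y":0,"z":0.0003,"wx":0,"wy":0,"wz":0,"jaw":0.3}
    - {"x":0,"y":0,"z":0.0003,"wx":0,"wy":0,"wz":0,"jaw":0.3}
    - {"x":0,"y":0,"z":0.0003,"wx":0,"wy":0,"wz":0,"jaw":0.3}
    - {"x":0,"y":0,"z":0.0003,"wx":0,"wy":0,"wz":0,"jaw":-0.5}
    - {"x":0,"y":0,"z":0.0003,"wx":0,"wy":0,"wz":0,"jaw":-0.5}
    - {"x":0,"y":0,"z":0.0003,"wx":0,"wy":0,"wz":0,"jaw":-0.5}
    - {"x":0,"y":0,"z":0.0003,"wx":0,"wy":0,"wz":0,"jaw":-0.5}
    - {"x":0,"y":0,"z":0.0003,"wx":0,"wy":0,"wz":0,"jaw":-0.5}
    - {"x":0,"y":0,"z":0.0003,"wx":0,"wy":0,"wz":0,"jaw":-0.5}
    - {"x":0,"y":0,"z":-0.02,"wx":0,"wy":0,"wz":0,"jaw":-0.5}
    - {"x":0,"y":0,"z":-0.05,"wx":0,"wy":0,"wz":0,"jaw":-0.5}
    - {"x":0,"y":0,"z":-0.09,"wx":0,"wy":0,"wz":0,"jaw":-0.5}
    - {"x":0,"y":0,"z":-0.12,"wx":0,"wy":0,"wz":0,"jaw":-0.5}
    - {"x":0,"y":0,"z":-0.12,"wx":0,"wy":0,"wz":0,"jaw":-0.5}
    - {"x":0,"y":0,"z":-0.12,"wx":0,"wy":0,"wz":0,"jaw":-0.5}

```text
time: 42.35
position: [0.539, -0.0084, 0.1789]
tool_rot: [-0.182, 3.135, 0.001]
ft_force: [0.2, 0.2, -0.8]
grip_width: 0.744
```

```bash
python3 - <<'E'
from bench import ctrl
from h import *
s=ctrl.get_state();print(s["time"],s["position"],s["grip_width"]*87,s["ft_force"],s["joint_positions"].round(2))
print(go(s,[.547,-.3085,.0575],6.6))
E
```

```text
42.35 [ 0.53895178 -0.00841751  0.17889461] 64.76869644840212 [ 0.22038592  0.20695469 -0.80344056] [-0.88  0.14  0.93  1.82 -0.12  1.24  1.77]
(array([ 0.027 , -0.2991,  0.1211]), array([0. , 0.1, 0.1]))
```

step_arm:
  plan:
    - {"x":0.0045,"y":-0.05,"z":0,"wx":0,"wy":0,"wz":0,"jaw":-0.5}
    - {"x":0.009,"y":-0.1,"z":0,"wx":0,"wy":0,"wz":0,"jaw":-0.5}
    - {"x":0.0135,"y":-0.15,"z":0,"wx":0,"wy":0,"wz":0,"jaw":-0.5}
    - {"x":0.018,"y":-0.2,"z":0,"wx":0,"wy":0,"wz":0,"jaw":-0.5}
    - {"x":0.0225,"y":-0.25,"z":0,"wx":0,"wy":0,"wz":0,"jaw":-0.5}
    - {"x":0.027,"y":-0.285,"z":0,"wx":0,"wy":0,"wz":0,"jaw":-0.5}
    - {"x":0.027,"y":-0.299,"z":0,"wx":0,"wy":0,"wz":0,"jaw":-0.5}
    - {"x":0.027,"y":-0.299,"z":0,"wx":0,"wy":0,"wz":0,"jaw":-0.5}
    - {"x":0.027,"y":-0.299,"z":0,"wx":0,"wy":0,"wz":0,"jaw":-0.5}
    - {"x":0.027,"y":-0.299,"z":0,"wx":0,"wy":0,"wz":0,"jaw":-0.5}

```text
time: 43.35
position: [0.5468, -0.3067, 0.1776]
tool_rot: [0.185, -3.135, -0.003]
ft_force: [-0.1, 0.5, -0.3]
grip_width: 0.748
```

```bash
python3 - <<'E'
from bench import ctrl
from h import *
s=ctrl.get_state();print(s["time"],s["position"],s["joint_positions"].round(2))
print(go(s,[.547,-.3085,.0575],6.6))
E
```

```text
43.35 [ 0.54675849 -0.30670964  0.17757623] [-0.29  0.43  0.98  1.6  -0.37  1.31  2.44]
(array([-1.000e-04, -2.000e-03,  1.201e-01]), array([ 0.1, -0.1,  0.2]))
```

step_arm:
  plan:
    - {"x":0,"y":0,"z":0.03,"wx":0,"wy":0,"wz":0,"jaw":-0.5}
    - {"x":0,"y":0,"z":0.06,"wx":0,"wy":0,"wz":0,"jaw":-0.5}
    - {"x":0,"y":0,"z":0.09,"wx":0,"wy":0,"wz":0,"jaw":-0.5}
    - {"x":0,"y":0,"z":0.11,"wx":0,"wy":0,"wz":0,"jaw":-0.5}
    - {"x":0,"y":0,"z":0.1205,"wx":0,"wy":0,"wz":0,"jaw":-0.5}
    - {"x":0,"y":0,"z":0.1205,"wx":0,"wy":0,"wz":0,"jaw":-0.5}
    - {"x":0,"y":0,"z":0.1205,"wx":0,"wy":0,"wz":0,"jaw":-0.5}
    - {"x":0,"y":0,"z":0.1205,"wx":0,"wy":0,"wz":0,"jaw":-0.5}
    - {"x":0,"y":0,"z":0.1205,"wx":0,"wy":0,"wz":0,"jaw":0.3}
    - {"x":0,"y":0,"z":0.1205,"wx":0,"wy":0,"wz":0,"jaw":0.3}
    - {"x":0,"y":0,"z":0.1205,"wx":0,"wy":0,"wz":0,"jaw":0.3}
    - {"x":0,"y":0,"z":0.1205,"wx":0,"wy":0,"wz":0,"jaw":0.3}
    - {"x":0,"y":0,"z":0.1205,"wx":0,"wy":0,"wz":0,"jaw":0.3}
    - {"x":0,"y":0,"z":0.1205,"wx":0,"wy":0,"wz":0,"jaw":0.3}

```text
time: 44.75
position: [0.5466, -0.3088, 0.0583]
tool_rot: [-0.182, 3.136, 0.0]
ft_force: [-0.4, 0.4, 1.3]
grip_width: 0.497
```

```bash
python3 - <<'E'
from bench import ctrl
from h import *
s=ctrl.get_state();print(s["time"],s["position"],s["grip_width"]*87,s["ft_force"],s["joint_positions"].round(2));np.savez("p2_cap.npz",position=s["position"])
print(go(s,[.549,-.0922,s["position"][2]+.003],6.8))
E
```

```text
44.75 [ 0.54658441 -0.30875771  0.0582515 ] 43.234385575138546 [-0.35989758  0.44953988  1.30169977] [-0.22  0.55  0.91  1.72 -0.47  1.11  2.52]
(array([-0.0275,  0.2148, -0.003 ]), array([ 0. ,  0. , -0.2]))
```

step_arm:
  plan:
    - {"x":0,"y":0,"z":-0.02,"wx":0,"wy":0,"wz":0,"jaw":0.3}
    - {"x":0,"y":0,"z":-0.045,"wx":0,"wy":0,"wz":0,"jaw":0.3}
    - {"x":0,"y":0,"z":-0.065,"wx":0,"wy":0,"wz":0,"jaw":0.3}
    - {"x":-0.004,"y":0.03,"z":-0.065,"wx":0,"wy":0,"wz":0,"jaw":0.3}
    - {"x":-0.009,"y":0.07,"z":-0.065,"wx":0,"wy":0,"wz":0,"jaw":0.3}
    - {"x":-0.014,"y":0.11,"z":-0.065,"wx":0,"wy":0,"wz":0,"jaw":0.3}
    - {"x":-0.019,"y":0.15,"z":-0.065,"wx":0,"wy":0,"wz":0,"jaw":0.3}
    - {"x":-0.024,"y":0.185,"z":-0.065,"wx":0,"wy":0,"wz":0,"jaw":0.3}
    - {"x":-0.0275,"y":0.207,"z":-0.065,"wx":0,"wy":0,"wz":0,"jaw":0.3}
    - {"x":-0.0275,"y":0.215,"z":-0.065,"wx":0,"wy":0,"wz":0,"jaw":0.3}
    - {"x":-0.0275,"y":0.215,"z":-0.065,"wx":0,"wy":0,"wz":0,"jaw":0.3}
    - {"x":-0.0275,"y":0.215,"z":-0.065,"wx":0,"wy":0,"wz":0,"jaw":0.3}
    - {"x":-0.0275,"y":0.215,"z":-0.04,"wx":0,"wy":0,"wz":0,"jaw":0.3}
    - {"x":-0.0275,"y":0.215,"z":-0.02,"wx":0,"wy":0,"wz":0,"jaw":0.3}
    - {"x":-0.0275,"y":0.215,"z":-0.009,"wx":0,"wy":0,"wz":0,"jaw":0.3}
    - {"x":-0.0275,"y":0.215,"z":-0.0055,"wx":0,"wy":0,"wz":0,"jaw":0.3}
    - {"x":-0.0275,"y":0.215,"z":-0.003,"wx":0,"wy":0,"wz":0,"jaw":0.3}
    - {"x":-0.0275,"y":0.215,"z":-0.003,"wx":0,"wy":0,"wz":0,"jaw":0.3}
    - {"x":-0.0275,"y":0.215,"z":-0.003,"wx":0,"wy":0,"wz":0,"jaw":0.3}
    - {"x":-0.0275,"y":0.215,"z":-0.003,"wx":0,"wy":0,"wz":0,"jaw":0.3}

```text
time: 46.75
position: [0.5494, -0.092, 0.0617]
tool_rot: [-0.182, 3.135, 0.0]
ft_force: [0.7, 0.2, -1.6]
grip_width: 0.503
```

step_arm:
  plan:
    - {"x":0,"y":0,"z":0.0003,"wx":0,"wy":0,"wz":0,"jaw":0.3}
    - {"x":0,"y":0,"z":0.0003,"wx":0,"wy":0,"wz":0,"jaw":0.3}
    - {"x":0,"y":0,"z":0.0003,"wx":0,"wy":0,"wz":0,"jaw":0.3}
    - {"x":0,"y":0,"z":0.0003,"wx":0,"wy":0,"wz":0,"jaw":-0.5}
    - {"x":0,"y":0,"z":0.0003,"wx":0,"wy":0,"wz":0,"jaw":-0.5}
    - {"x":0,"y":0,"z":0.0003,"wx":0,"wy":0,"wz":0,"jaw":-0.5}
    - {"x":0,"y":0,"z":0.0003,"wx":0,"wy":0,"wz":0,"jaw":-0.5}
    - {"x":0,"y":0,"z":0.0003,"wx":0,"wy":0,"wz":0,"jaw":-0.5}
    - {"x":0,"y":0,"z":0.0003,"wx":0,"wy":0,"wz":0,"jaw":-0.5}
    - {"x":0,"y":0,"z":-0.02,"wx":0,"wy":0,"wz":0,"jaw":-0.5}
    - {"x":0,"y":0,"z":-0.05,"wx":0,"wy":0,"wz":0,"jaw":-0.5}
    - {"x":0,"y":0,"z":-0.09,"wx":0,"wy":0,"wz":0,"jaw":-0.5}
    - {"x":0,"y":0,"z":-0.13,"wx":0,"wy":0,"wz":0,"jaw":-0.5}
    - {"x":0,"y":-0.05,"z":-0.15,"wx":0,"wy":0,"wz":0,"jaw":-0.5}
    - {"x":0,"y":-0.1,"z":-0.15,"wx":0,"wy":0,"wz":0,"jaw":-0.5}
    - {"x":0,"y":-0.15,"z":-0.15,"wx":0,"wy":0,"wz":0,"jaw":-0.5}
    - {"x":0,"y":-0.2,"z":-0.15,"wx":0,"wy":0,"wz":0,"jaw":-0.5}
    - {"x":0,"y":-0.2,"z":-0.15,"wx":0,"wy":0,"wz":0,"jaw":-0.5}
    - {"x":0,"y":-0.2,"z":-0.15,"wx":0,"wy":0,"wz":0,"jaw":-0.5}

```text
time: 48.65
position: [0.5708, -0.2934, 0.2107]
tool_rot: [0.174, -3.136, 0.001]
ft_force: [-0.0, 0.7, -0.5]
grip_width: 0.745
```

```bash
python3 - <<'E'
from bench import ctrl
from h import *
s=ctrl.get_state();print(s["time"],s["position"],s["ft_force"],s["joint_positions"].round(2))
im=ctrl.get_image("top");cv2.imwrite("pics/top4.png",im);cv2.imwrite("pics/crop4.png",cv2.resize(im[120:310,80:380],None,fx=2.65,fy=2.65,interpolation=cv2.INTER_CUBIC))
E
```

```text
48.65 [ 0.5707811  -0.2933853   0.21070229] [-0.01693258  0.74764142 -0.54951733] [-0.32  0.45  1.02  1.52 -0.39  1.39  2.41]
```

View pics/crop4.png

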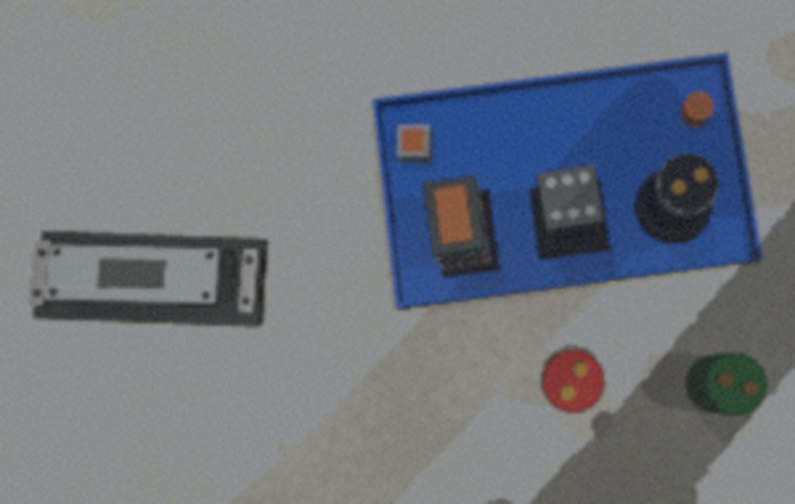

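```bash
python3 - <<'E'
from bench import ctrl
from h import *
t=lambda uv,z:unproj(ctrl,"top",np.array(uv,float)/2.65-.5+.5/2.65+[80,120],z)
for n,q,z in [("tra",[(424,184),(476,177),(488,247),(434,253)],.1),("mod",[(540,174),(597,167),(605,222),(547,229)],.104),("cap",[(687,185)],.106),("hou",[(45,247),(219,248),(217,304),(45,302)],.05),("fix",[(43,232),(267,240),(263,326),(34,319)],.01),("relay",[(398,126),(431,126),(431,159),(398,159)],.032)]:
    p=t(q,z);e=p-np.roll(p,-1,0);print(n,p.mean(0).round(4),np.degrees(np.arctan2(e[:,1],e[:,0])).round(1),np.linalg.norm(e,axis=1).round(3))
print("pads obl .529,.0745 sq .5395,-.0095 rnd .549,-.0925")
E
```

```text
tra [0.5293 0.0743 0.1   ] [  97.     9.3  -84.4 -171.7] [0.037 0.051 0.038 0.05 ]
mod [ 0.5398 -0.0088  0.104 ] [  96.3    6.8  -83.9 -173.7] [0.041 0.04  0.041 0.04 ]
cap [ 0.5476 -0.09    0.106 ] [0.] [0.]
hou [0.495  0.3231 0.05  ] [  88.9   -0.   -91.4 -176.5] [0.132 0.042 0.13  0.042]
fix [0.496  0.3228 0.01  ] [ 87.1  -1.1 -92.5 177.6] [0.18  0.068 0.182 0.069]
relay [0.5987 0.1119 0.032 ] [ 8.910e+01  1.000e-01 -9.080e+01 -1.796e+02] [0.026 0.027 0.026 0.027]
pads obl .529,.0745 sq .5395,-.0095 rnd .549,-.0925
```

All parts measure within about 3 mm of their places, and the arm is clear of everything. Handing in.

```bash
python3 -c "
from bench import ctrl
print(ctrl.close_job())"
```

```text
the job is handed in; nothing more can be done
None
```

I stood the capacitor, module and transformer on the mat, laid the housing in the fixture, put the three parts back on their pads, and handed the job in at about 49 s. The hand-in reports no verdict.

Last checks, from the top camera with the arm clear:

| Item | Distance from its place | Turn |
|---|---|---|
| transformer | about 1 mm from pad centre | within about 3° of the pad |
| module | about 1 mm from pad centre | within about 3° of the pad |
| capacitor | about 3 mm from pad centre | round, so not applicable |
| housing | about 1 mm from fixture centre | within about 2° of the fixture |
| relay | measured at (0.599, 0.112) against (0.600, 0.112) at the start, so not disturbed | – |

- **Camera disagreement:** the wrist and top cameras differed by 2–3 mm on the pads and the fixture's y, so I placed to the average. That is well inside the 12–14 mm limits.
- **Refused move:** the first move call was refused because its rows left out wx and wy. It caused no motion.
- **Joint margins:** joints 3 and 7 came close to their limits while picking the transformer back up (1.19 of 1.24 and 2.65 of 2.69). Neither passed its limit in the readings I took.

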